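Load and close a bench filter press

ROBOT

A 7-joint arm with a two-finger parallel gripper is mounted at the origin on the work surface. World frame = base frame: x ahead of the robot, y to its left, z up, the work surface at z = 0. Lengths are in m, angles in rad, forces in N, time in s.
With the tool pointing down it reaches from about 0.35 to 0.9 m from the base axis. Payload 8.1 kg.
Tool frame: the origin (TCP) lies midway between the tips of the shut fingers; the grasp point (between the pads) lies 19 mm behind it; z points along the fingers, y is the direction in which the jaws open and shut (so a half turn about z gives the same grasp; the last joint's range is limited). The gripper opens to 92 mm and grips with 3 to 60 N. Pads are 19 mm wide; open, the fingers measure 130 mm over their backs; the gripper's body (75 mm by 190 mm) begins 47 mm behind the grasp point.
Start: joints at [-1.422, 0.434, 0.025, 1.573, -0.012, 1.134, -0.075], TCP at [0.156, 0.605, 0.227] pointing down, gripper open.
Joint ranges: [-2.62, 2.62], [-0.44, 2.09], [-1.27, 1.32], [0.08, 2.57], [-1.32, 4.46], [0.12, 2], [-2.74, 2.74]. Speed limits (rad/s): [2.22, 2.22, 3.01, 3.01, 3.14, 3.14, 3.14].

INTERFACE

Orientations are given as a rotation vector (axis times angle).
In Python, from bench import r gives the robot as it stands. The module is installed in compiled form; this text tells all that it offers.
- The arm moves only by the tool step_arm, never from a script. Its argument "targets" is a list of rows, each an object with "offset": the shift along the tool's x, y, z in mm, a list of three; "twist": the turn, a rotation vector about the tool's x, y, z in rad, a list of three; "grip": the finger opening in mm, from 0 to 91.8. In form: [{"offset": [dx, dy, dz], "twist": [ax, ay, az], "grip": grip}, ...]. A call has 1 to 12 rows; each row shifts and turns the commanded pose from where the row before left it, along the tool's axes as they then stand; what a row does not reach is not made up. A row lasts 1/8 s, in which the tool goes at most 62.5 mm and 10.7 degrees, less where a joint would pass 70% of its speed; a pose out of reach is approached as far as the arm can. A call with a gripper value outside its range is refused whole. The fingers move at their own pace and stop on an object; "newtons" is the grip in N (left out, the last holds). Time passes only in rows, so rows that do not move let the fingers close. It gives the time, the measured TCP pose, the force and the opening at its end, in the units of the state.
- r.read_state(): the state, without advancing time (a new reading comes with each control period).
- r.capture(name): name is "side" or "top" or "wrist"; returns the picture (384x512x3 uint8, red, green, blue); there is no depth.
- r.calibration(name): a dict with "fx", "fy", "cx", "cy" (pixels), "R" (3x3) and "t" (3): a world point X has camera coordinates R X + t. Camera axes: x right, y down, z forward; pixel columns grow to the right and rows downward; lengths in m; the calibration is good to about 2 mm. A picture is of the moment at which its call begins: read the wrist's pose just before it. calibration takes no time and is no camera call; for the wrist camera it gives the pose at the moment of the call.
- r.job_done(): hands the job in, once; it reports no verdict.
Trained networks look in the newest picture that a camera, given by its name, has taken for a name from the list of things; names that differ only in an ending like _2 or _b are one class to them, and where a whole thing is asked for, a point or a joint stands for the part that bears it (a point fixed in the world has none). Each returns a list of dicts, best first, with "score" (0 to 1); they miss things now and then, are a little off and sometimes report something else, mostly with a low value. They report only what shows in the picture. A call takes as long as a camera call.
- r.look_for(camera, query): "location" ([column, row] in pixels, amid what is visible of it).
- r.outline_of(camera, query): "mask" (384x512 bool, what is visible of it) and "location" ([column, row] in pixels, amid what is visible of it).
- r.tip_of(camera, query): "location" ([column, row] in pixels: a listed point, or the origin of a listed thing).
The state is a dict: "t": time; "joint_pos": joint angles; "dq": joint speeds; "joint_torque": joint torques, N m; "tool_pos": TCP position; "orientation": TCP orientation; "wrist_force": force on the tool from outside, world axes, zero at the start; "wrist_torque": the same for the moment, N m; "width": finger opening in m.
Only numpy, scipy, OpenCV 4.12 (cv2) and the standard library are available. Lean on these libraries where they do the work, as an engineer would, in place of code of your own. Each camera call takes 0.05 s, during which the arm holds its last target.

TASK

Load the small filter press: take the white open frame with the blue tab from the tray, set its ears on the rails in the loading gap and slide it back under the red hold-down strips to the sprung plate at the end, then load the white plate with the green tab the same way, up against the frame. Then push the black-tabbed follower in after them, gently, until the sprung plate is pressed fully home, and leave the stack clamped. Leave the grey spare plate with the orange tab and the other things where they are.

Things in the scene. Friction and masses are not known exactly. Their poses are not given: they have to be found in the camera images.
- press: Steel filter press fixed to the bench, 310 x 180 mm. Origin on the bench under the loading gap; x runs along the rails towards the closed end (plates are pushed that way), y across, z up. A loaded plate's underside is 20 mm above the bench. The sprung plate's free face stands anywhere from x = 105 to 125 mm (its head was left at another setting): not reported, to be felt. End wall 127 mm high.
- press_gap (a point): Middle of the press's loading gap at rail-top height (press x = 0, 75 mm above the bench). The two rails, 108 mm apart inside, carry the plates by the ears. The gap, from the follower's face to x = 32 mm, is the only place open from above.
- press_strips (a point): Where the two red hold-down strips begin (press x = 32 mm), midway between them, at the height of their underside: 93 mm above the bench, 18 above the rails, so ears have 6 mm of play. They run on to the closed end, 114 mm apart inside, tops 99 mm above the bench.
- platen (a joint): Travel of the sprung plate at the closed end, m: 0 = standing out, 0.008 = fully home against its solid stop. Its spring pushes back with about 1.6 N at first and 4.2 N fully home.
- follower (a joint): Travel of the follower along the press's x, m: 0 = fully drawn back (front face at press x = -50 mm), growing towards the closed end, at most 0.125. It starts at 0 to 0.015. Its own friction is about 6 N; it stays where it is left, holding the spring. Pushing it home with both plates ahead takes up to about 16 N in all; past that, at about 20 N, all is solid.
- follower_tab (a point): Middle of the follower's upright black tab, 145 mm above the bench; the tab is 30 mm wide (press y), 16 mm thick (press x), from 118 to 170 mm above the bench. The follower (dark steel, 96 mm square, 20 mm thick) has its front face 12 mm ahead (press x) of this point.
- frame_c (a point): White open frame (square window), 36 mm thick, body 100 mm wide (y) and tall, lowest 15 mm 88 wide. Ears 12 mm tall, underside 55 mm above the plate's underside, 132 mm over both. On top: blue tab to grip, 30 mm wide (y), 16 thick (x), 100 to 150 mm above the underside. 0.25 kg. Point: body centre, 50 mm above the underside, 100 below the tab's top; z up.
- plate_c (a point): White solid grooved filter plate, 30 mm thick, body 100 mm wide (y) and tall, lowest 15 mm 88 wide. Ears 12 mm tall, underside 55 mm above the plate's underside, 132 mm over both. On top: green tab to grip, 30 mm wide (y), 16 thick (x), 100 to 150 mm above the underside. 0.25 kg. Point: body centre, 50 mm above the underside, 100 below the tab's top; z up.
- spare_c (a point): Grey spare plate that stays in the tray, 30 mm thick, body 100 mm wide (y) and tall, lowest 15 mm 88 wide. Ears 12 mm tall, underside 55 mm above the plate's underside, 132 mm over both. On top: orange tab to grip, 30 mm wide (y), 16 thick (x), 100 to 150 mm above the underside. 0.25 kg. Point: body centre, 50 mm above the underside, 100 below the tab's top; z up.
- tray: Grey plastic tray fixed to the bench, 300 x 180 mm, walls 22 mm high; the three plates stand upright in it in any order, about 90 mm apart along its x, on its floor 5 mm above the bench. Each is alike front to back, so either way round will do. Origin under its centre.
- beaker: Glass beaker, 70 mm across, 90 mm high; a bystander to leave alone. Origin at its underside.
- wrench: Steel wrench, 160 mm long, lying; a bystander to leave alone. Origin at its underside.
- jar: Amber jar, 64 mm across, 90 mm high; a bystander to leave alone. Origin at its underside.
- washbottle: White bottle with a red cap, 66 mm across, 170 mm high; a bystander to leave alone. Origin at its underside.
- brush: Brush, 180 mm long, lying; a bystander to leave alone. Origin at its underside.
- timer: Grey bench timer, 50 x 80 x 56 mm; a bystander to leave alone. Origin at its underside.

How it is judged:
By the outcome, as a careful person would: the job done as asked, in the order asked, and still so for the second after the job is handed in, with the robot touching nothing.
It also fails if it takes over 72 s, if anything falls off the work surface, if the arm or the gripper's body presses on something with over 40 N, if the wrist force passes 120 N, or if a joint passes its speed limit or range.

## Working session

There is one attempt and no reset: what is moved stays moved. The work goes in short steps, Python scripts to look and compute and a tool call to move; the robot and the scene stay as the last step left them, time stands still between calls to the robot, and variables do not carry over. Pictures are saved under pics/ and viewed, and the job is handed in when it is done.

Besides the shell and the picture viewer there is one more tool, called after ">>>" by a JSON object that holds its "api" and its "payload". step_arm: Moves the arm, as the interface text tells. Its arguments: {"type":"object","properties":{"targets":{"type":"array","items":{"type":"object","properties":{"offset":{"type":"array","items":{"type":"number"}},"twist":{"type":"array","items":{"type":"number"}},"grip":{"type":"number"}}}},"newtons":{"type":"number"}},"required":["targets"]}

```bash
mkdir -p pics
cat > h.py <<'E'
from bench import r
import numpy as np, cv2
from scipy.spatial.transform import Rotation as Ro
def cap(n,f,scale=1.5):
    im=r.capture(n); im=cv2.resize(im,None,fx=scale,fy=scale); cv2.imwrite('pics/'+f,im[:,:,::-1])
def ray(n,px,c=None):
    c=c or r.calibration(n); R=np.array(c['R']);t=np.array(c['t'])
    d=R.T@np.array([(px[0]-c['cx'])/c['fx'],(px[1]-c['cy'])/c['fy'],1]); return -R.T@t,d
def atz(n,px,z,c=None):
    o,d=ray(n,px,c); return o+d*(z-o[2])/d[2]
def proj(n,X,c=None):
    c=c or r.calibration(n); p=np.array(c['R'])@np.array(X)+np.array(c['t']); return [round(c['fx']*p[0]/p[2]+c['cx'],1),round(c['fy']*p[1]/p[2]+c['cy'],1)]
def st():
    s=r.read_state(); print('t',round(s['t'],2),'pos',np.round(s['tool_pos'],4),'R\n',np.round(Ro.from_rotvec(s['orientation']).as_matrix(),3),'F',np.round(s['wrist_force'],1),'w',round(s['width'],4)); return s
E
python3 - <<'E'
from h import *
s=st(); print(s)
for n in ['top','side','wrist']:
    cap(n,n+'0.png'); c=r.calibration(n); print(n,{k:np.round(v,3).tolist() for k,v in c.items()})
for n in ['top','side']:
    for q in ['press','press_gap','press_strips','follower_tab','frame_c','plate_c','spare_c','tray']:
        print(n,q,[(np.round(d['location'],1).tolist(),round(d['score'],2)) for d in r.tip_of(n,q)][:3])
print(r.read_state()['t'])
E
```

```text
t 0.0 pos [0.1556 0.6048 0.2259] R
 [[-0.968  0.249 -0.   ]
 [ 0.249  0.968 -0.002]
 [-0.    -0.002 -1.   ]] F [ 0.3 -0.5 -1. ] w 0.0916
{'t': 0.0, 'joint_pos': array([-1.42158093,  0.43522832,  0.02493438,  1.57410593, -0.01163062,
        1.13399969, -0.07512123]), 'dq': array([ 0.00128426,  0.00073278, -0.00134099,  0.00087766,  0.00048673,
       -0.00140076,  0.00243885]), 'joint_torque': array([ 2.58644795e-04, -6.67844868e+01,  9.85176712e-01, -3.14454854e+01,
       -6.05620793e-02,  4.26256971e-02,  1.55927246e-04]), 'tool_pos': array([0.15562133, 0.60477798, 0.22593779]), 'orientation': array([-3.94601431e-01, -3.11661033e+00,  2.50301623e-03]), 'wrist_force': array([ 0.27982732, -0.49473286, -0.9741888 ]), 'wrist_torque': array([0.00447863, 0.04696402, 0.02684647]), 'width': 0.09163945842498046}
top {'fx': 351.26, 'fy': 351.26, 'cx': 257.462, 'cy': 190.306, 'R': [[0.092, -0.996, -0.0], [-0.966, -0.089, -0.242], [0.241, 0.022, -0.97]], 't': [-0.057, 0.572, 0.918]}
side {'fx': 415.444, 'fy': 415.444, 'cx': 257.268, 'cy': 196.2, 'R': [[0.993, -0.121, -0.018], [-0.102, -0.742,
[... 223 characters left out ...]
.034, 0.39]}
top press [([319.8, 228.5], 0.95)]
top press_gap [([323.9, 219.5], 0.62)]
top press_strips [([326.5, 209.1], 0.89), ([264.0, 146.1], 0.41)]
top follower_tab [([330.9, 237.8], 0.61)]
top frame_c [([186.5, 170.0], 0.84), ([251.2, 244.4], 0.57)]
top plate_c [([179.7, 229.6], 0.55)]
top spare_c [([178.2, 203.1], 0.8)]
top tray [([182.5, 202.4], 0.71)]
side press [([251.1, 280.1], 0.91)]
side press_gap [([251.5, 263.0], 0.89)]
side press_strips [([263.8, 256.9], 0.79), ([277.9, 375.2], 0.7)]
side follower_tab [([225.4, 250.5], 0.64)]
side frame_c [([278.9, 157.0], 0.7)]
side plate_c [([218.7, 165.0], 0.92)]
side spare_c [([241.2, 155.9], 0.61)]
side tray [([245.8, 170.5], 0.73)]
0.95
```

View pics/top0.png

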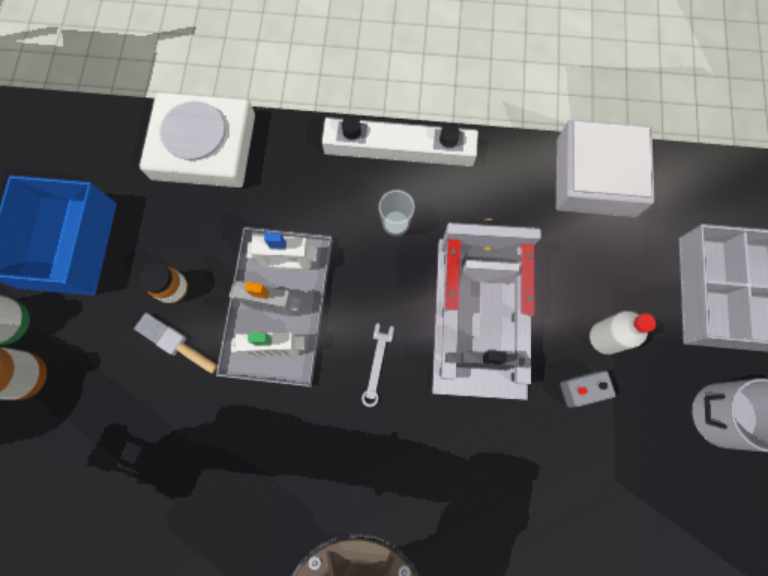

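View pics/side0.png

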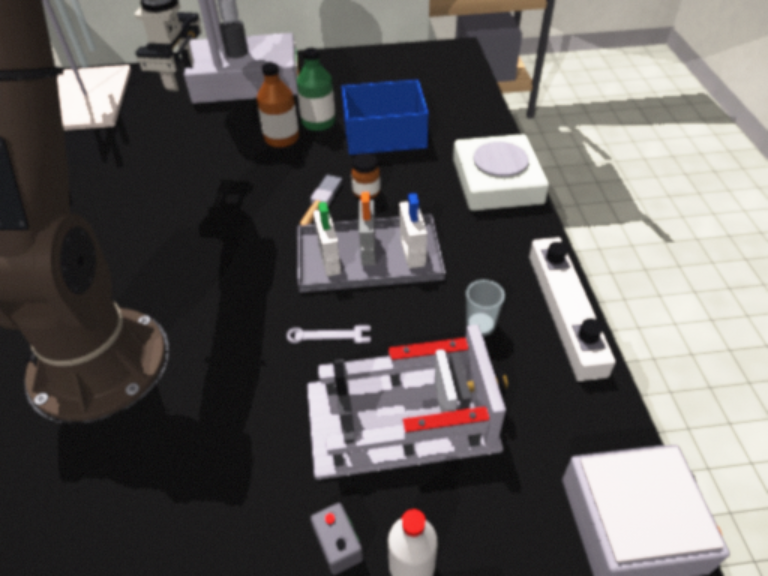

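View pics/wrist0.png

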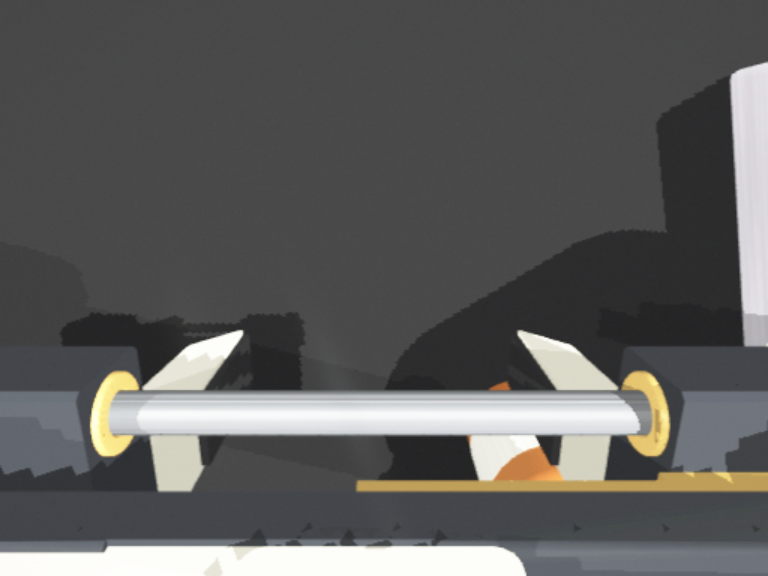

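The top view shows the tray on the left with blue, orange and green tabs from far to near at about (183,160), (170,193) and (172,225) in native pixels. The press is at about (325,208), with its closed end away from the robot. Next I'll measure.

Run:
```python
from h import *
from scipy.optimize import least_squares
def tri(pa,pb):
    oa,da=ray('top',pa); ob,db=ray('side',pb); da/=np.linalg.norm(da);db/=np.linalg.norm(db)
    A=np.c_[da,-db]; s=np.linalg.lstsq(A,ob-oa,rcond=None)[0]; p=oa+s[0]*da;q=ob+s[1]*db
    return (p+q)/2,np.linalg.norm(p-q)
T=dict(press=(319.8,228.5,251.1,280.1,0),press_gap=(323.9,219.5,251.5,263,.075),press_strips=(326.5,209.1,263.8,256.9,.093),follower_tab=(330.9,237.8,225.4,250.5,.145),frame_c=(186.5,170,278.9,157,.055),plate_c=(179.7,229.6,218.7,165,.055),spare_c=(178.2,203.1,241.2,155.9,.055),tray=(182.5,202.4,245.8,170.5,0))
for k,v in T.items():
    p,e=tri(v[:2],v[2:4]); print(k,np.round(p,4),round(e,4),'top@z',np.round(atz('top',v[:2],v[4]),4),'side@z',np.round(atz('side',v[2:4],v[4]),4))
im=r.capture('top'); hsv=cv2.cvtColor(im,cv2.COLOR_RGB2HSV); im2=r.capture('side'); hs2=cv2.cvtColor(im2,cv2.COLOR_RGB2HSV)
np.save('top.npy',im);np.save('side.npy',im2)
for n,lo,hi in [('blue',100,130),('orange',8,20),('green',50,80)]:
  pts=[]
  for nm,h,roi in [('top',hsv,(150,240,140,210)),('side',hs2,(120,180,200,290))]:
    m=cv2.inRange(h,(lo,130,70),(hi,255,255)); k=np.zeros_like(m);k[roi[0]:roi[1],roi[2]:roi[3]]=255;m&=k
    nn,l,s,c=cv2.connectedComponentsWithStats(m); i=1+np.argmax(s[1:,4]); pts.append(c[i]); print(n,nm,s[i],c[i])
  print(n,tri(*pts))
crop=im[140:280,130:380]; cv2.imwrite('pics/topc.png',cv2.resize(crop,None,fx=3.2,fy=3.2,interpolation=cv2.INTER_CUBIC)[:,:,::-1])
crop=im2[110:330,180:350]; cv2.imwrite('pics/sidec.png',cv2.resize(crop,None,fx=2.7,fy=2.7,interpolation=cv2.INTER_CUBIC)[:,:,::-1])
```

```text
press [ 0.499  -0.1947  0.0027] 0.0103 top@z [ 0.4943 -0.1959  0.    ] side@z [ 0.5042 -0.192   0.    ]
press_gap [ 0.5075 -0.1924  0.0815] 0.0 top@z [ 0.5086 -0.1935  0.075 ] side@z [ 0.5078 -0.1882  0.075 ]
press_strips [ 0.5351 -0.1938  0.1035] 0.0055 top@z [ 0.5345 -0.1961  0.093 ] side@z [ 0.5386 -0.1863  0.093 ]
follower_tab [ 0.4493 -0.1987  0.1565] 0.0009 top@z [ 0.4513 -0.2009  0.145 ] side@z [ 0.4485 -0.1909  0.145 ]
frame_c [0.6327 0.2117 0.0393] 0.0143 top@z [0.6207 0.2066 0.055 ] side@z [0.6369 0.1984 0.055 ]
plate_c [0.4481 0.2044 0.0401] 0.0014 top@z [0.4471 0.2011 0.055 ] side@z [0.4478 0.1887 0.055 ]
spare_c [0.5204 0.2151 0.0595] 0.0003 top@z [0.5213 0.2162 0.055 ] side@z [0.5205 0.2198 0.055 ]
tray [ 0.5346  0.2193 -0.01  ] 0.0047 top@z [0.5351 0.2174 0.    ] side@z [0.5317 0.2084 0.    ]
blue top [176 155  15  11 124] [182.91935484 159.72580645]
blue side [271 128   9  19 109] [275.29357798 135.89908257]
blue (array([0.62390427, 0.19975509, 0.14067651]), np.float64(0.0011817356902247029))
orange top [163 188  16  11 120] [170.64166667 192.85833333]
orange side [239 128   9  19  97] [243.40206186 136.19587629]
orange (array([0.53127917, 0.22020528, 0.13401785]), np.float64(0.0009400605007640687))
green top [166 222  11   6  66] [171.  224.5]
green side [213 135   6  17  66] [215.75757576 141.93939394]
green (array([0.44805746, 0.20665921, 0.13348782]), np.float64(0.0023313146038956498))
```

View pics/topc.png

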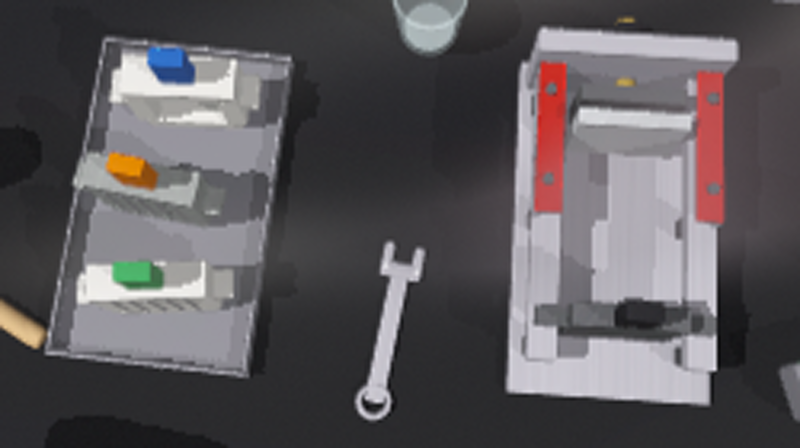

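View pics/sidec.png

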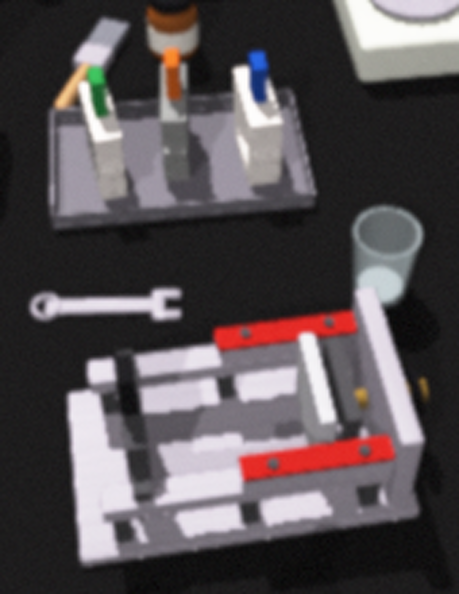

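Run:
```python
from h import *
s=r.read_state(); c=r.calibration('wrist'); R=np.array(c['R']); C=-R.T@c['t']; RT=Ro.from_rotvec(s['orientation']).as_matrix()
print('cam center',C,'in tool',RT.T@(C-s['tool_pos']),'axes in tool\n',np.round(RT.T@R.T,3))
# body edge yaw from top
im=np.load('top.npy')
for z in (.105,):
  f=lambda x,y: atz('top',(130+x/3.2,140+y/3.2),z)[:2]
  for n,a,b in [('frame',(120,55),(240,62)),('spare',(88,160),(200,177)),('green',(85,266),(207,266))]:
    A,B=f(*a),f(*b); d=A-B; print(n,np.round(A,3),np.round(B,3),np.degrees(np.arctan2(d[1],d[0])), np.linalg.norm(d))
g=lambda x,y,z: atz('top',(130+x/3.2,140+y/3.2),z)[:2]
A,B=g(540,30,.127),g(737,42,.127); d=A-B; print('wall',A,B,np.degrees(np.arctan2(d[1],d[0])),np.linalg.norm(d))
A,B=g(508,390,0.0),g(710,404,0.0); d=A-B; print('base near',A,B,np.degrees(np.arctan2(d[1],d[0])),np.linalg.norm(d))
A,B=g(567,65,.099),g(562,212,.099); d=A-B; print('stripL in',A,B,np.degrees(np.arctan2(d[1],d[0])),np.linalg.norm(d))
A,B=g(697,72,.099),g(697,221,.099); d=A-B; print('stripR in',A,B,np.degrees(np.arctan2(d[1],d[0])),np.linalg.norm(d))
```

```text
cam center [0.08251944 0.6238357  0.38444116] in tool [ 0.07554355 -0.00028206 -0.15771312] axes in tool
 [[ 0.    -0.961 -0.276]
 [ 1.    -0.     0.   ]
 [-0.    -0.276  0.961]]
frame [0.638 0.252] [0.641 0.148] 91.74494315946747 0.1045992150125829
spare [0.543 0.265] [0.537 0.168] 86.45592328014975 0.09676167332377625
green [0.453 0.253] [0.462 0.152] 95.25626325476537 0.10105786729697253
wall [ 0.6861034  -0.10721241] [ 0.69062734 -0.27461533] 91.54799978373559 0.16746403429560391
base near [ 0.38990454 -0.11168853] [ 0.39420954 -0.29268535] 91.36251990365386 0.1810480110761846
stripL in [ 0.6667584 -0.1352061] [ 0.53592123 -0.1385133 ] 1.447971438985245 0.1308789613547132
stripR in [ 0.67071127 -0.24823465] [ 0.53861925 -0.25213775] 1.6925024899277812 0.13214966755228008
```

The press yaw is about 1.5° with its origin near (0.505, -0.196). The frame is near (0.622, 0.200) with a yaw of about 1.7°. I'll move above the frame.

>>> {"api": "step_arm", "payload": {"targets": [{"offset":[0,0,0],"twist":[0,0,-0.14],"grip":91},{"offset":[0,0,0],"twist":[0,0,-0.141],"grip":91},{"offset":[-45,-42,0],"twist":[0,0,0],"grip":91},{"offset":[-45,-42,0],"twist":[0,0,0],"grip":91},{"offset":[-45,-42,0],"twist":[0,0,0],"grip":91},{"offset":[-45,-42,0],"twist":[0,0,0],"grip":91},{"offset":[-45,-42,0],"twist":[0,0,0],"grip":91},{"offset":[-45,-42,0],"twist":[0,0,0],"grip":91},{"offset":[-45,-42,0],"twist":[0,0,0],"grip":91},{"offset":[-45,-42,0],"twist":[0,0,0],"grip":91},{"offset":[-45,-42,0],"twist":[0,0,0],"grip":91},{"offset":[-45,-42,0],"twist":[0,0,0],"grip":91}], "newtons": 30}}

```text
t: 2.55
tool_pos: [0.6192, 0.1973, 0.2269]
orientation: [-0.046, 3.141, 0.001]
wrist_force: [0.4, 1.1, 0.3]
width: 0.0915
```

```bash
cat >> h.py <<'E'
def togo(p,yaw=None):
    "remaining offset in tool axes mm to world p; yaw = angle (deg) of plate/press x (tool y at yaw+90)"
    s=r.read_state(); R=Ro.from_rotvec(s['orientation']).as_matrix(); d=R.T@(np.array(p)-s['tool_pos'])*1000
    print('tool offset mm',np.round(d,1))
    if yaw is not None:
        a=np.degrees(np.arctan2(R[1,1],R[0,1])); dw=(yaw+90-a); dw=(dw+90)%180-90
        R2=Ro.from_rotvec([0,0,np.radians(dw)]).as_matrix()@R
        print('tool yaw',round(a-90,2),'twist z',round(-np.radians(dw),3),'offset after twist',np.round(R2.T@(np.array(p)-s['tool_pos'])*1000,1))
E
python3 - <<'E'
from h import *
st(); togo([.622,.2,.226],1.7); cap('wrist','w1.png')
print(proj('wrist',[.622,.2,.155]))
E
```

```text
t 2.55 pos [0.6192 0.1973 0.2269] R
 [[-1.    -0.029  0.   ]
 [-0.029  1.     0.   ]
 [-0.     0.    -1.   ]] F [0.4 1.1 0.3] w 0.0915
tool offset mm [-2.9  2.6  0.9]
tool yaw 1.68 twist z -0.0 offset after twist [-2.9  2.6  0.9]
[np.float64(270.0), np.float64(194.9)]
```

View pics/w1.png

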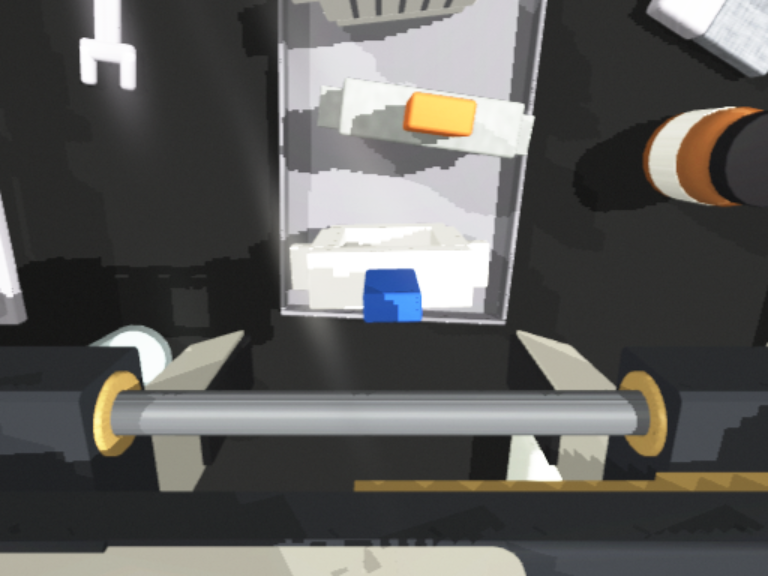

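Run:
```python
from h import *
for cx,cy in [(.622,.2)]:
  for z in (.155,.105):
    for dx in(-8,8):
      for dy in (-15,15):
        print(z,dx,dy,np.array(proj('wrist',[cx+dx/1000-dy/1000*.03,cy+dy/1000+dx/1000*.03,z]))*1.5)
```

```text
0.155 -8 -15 [374.55 277.05]
0.155 -8 15 [435.6 276.6]
0.155 8 -15 [375.  307.8]
0.155 8 15 [435.   307.35]
0.105 -8 -15 [375.75 253.8 ]
0.105 -8 15 [426.75 253.35]
0.105 8 -15 [376.05 279.75]
0.105 8 15 [426.15 279.45]
```

Run:
```python
from h import *
import time
im=r.capture('wrist'); np.save('w1.npy',im)
print(r.tip_of('wrist','frame_c')[:2]);print(r.tip_of('wrist','spare_c')[:2])
hsv=cv2.cvtColor(im,cv2.COLOR_RGB2HSV)
c=im[170:220,230:295]; cv2.imwrite('pics/w1c.png',cv2.resize(c,None,fx=10,fy=10,interpolation=cv2.INTER_NEAREST)[:,:,::-1])
print(proj('wrist',[.622,.2,.055]),proj('wrist',[.535,.216,.055]))
```

```text
[{'location': [270.1, 167.3], 'score': 0.63}]
[{'location': [288.0, 72.3], 'score': 0.6}]
[np.float64(255.7), np.float64(172.5)] [np.float64(274.7), np.float64(85.8)]
```

View pics/w1c.png

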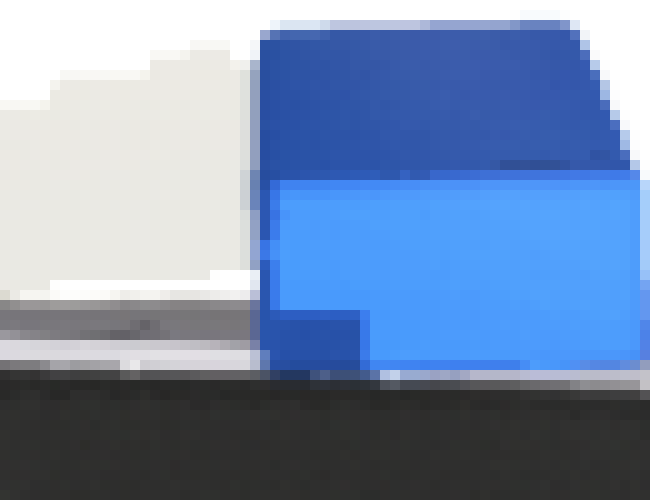

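Run:
```python
from h import *
st(); c=r.calibration('wrist')
P=[atz('wrist',p,.155,c) for p in [(257,187.5),(294,187),(257,206.5),(294,206.5)]]
for p in P: print(np.round(p,4))
m=np.mean(P,0); print('ctr',m); togo([m[0],m[1],.111],1.7)
im=r.capture('wrist'); cv2.imwrite('pics/w2.png',cv2.resize(im,None,fx=1.5,fy=1.5)[:,:,::-1])
```

```text
t 2.75 pos [0.6185 0.1971 0.2263] R
 [[-1.    -0.026 -0.   ]
 [-0.026  1.    -0.   ]
 [ 0.    -0.    -1.   ]] F [-1.  -0.1 -0. ] w 0.0908
[0.6093 0.1998 0.155 ]
[0.6082 0.227  0.155 ]
[0.6242 0.2002 0.155 ]
[0.6234 0.228  0.155 ]
ctr [0.61629436 0.21374464 0.155     ]
tool offset mm [  1.7  16.8 115.3]
tool yaw 1.49 twist z -0.004 offset after twist [  1.7  16.8 115.3]
```

View pics/w2.png

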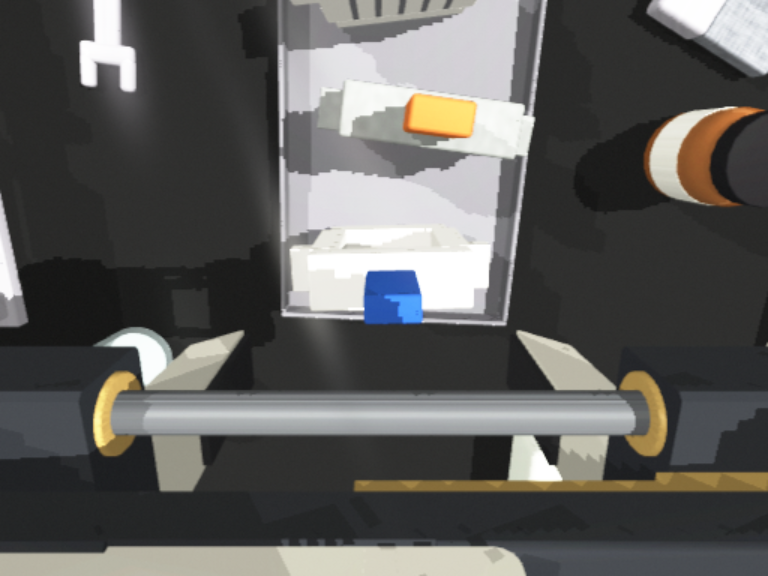

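```bash
cat >> h.py <<'E'
def tabmask(im,lo,hi,roi=None,s=120,v=60):
    h=cv2.cvtColor(im,cv2.COLOR_RGB2HSV); m=cv2.inRange(h,(lo,s,v),(hi,255,255))
    if roi: k=np.zeros_like(m);k[roi[0]:roi[1],roi[2]:roi[3]]=255;m&=k
    n,l,S,C=cv2.connectedComponentsWithStats(m); i=1+np.argmax(S[1:,4]); return (l==i),S[i],C[i]
E
python3 - <<'E'
from h import *
im=np.load('w1.npy'); m,s,c=tabmask(im,95,130); print(s,c)
for row in range(s[1],s[1]+s[3],3):
    x=np.where(m[row])[0]; print(row,x.min(),x.max(),im[row,(x.min()+x.max())//2])
print(r.read_state()['t'])
E
```

```text
[ 256  173   39   35 1259] [273.9158062  190.15488483]
173 257 287 [ 61  92 170]
176 256 288 [ 57  90 170]
179 256 289 [ 56  91 171]
182 256 291 [ 54  90 172]
185 256 292 [ 52  89 170]
188 256 293 [ 75 147 248]
191 256 293 [ 80 159 252]
194 256 293 [ 78 159 252]
197 256 293 [ 77 156 252]
200 256 294 [ 76 155 252]
203 256 294 [ 76 155 252]
206 257 293 [ 62 128 239]
2.8
```

Run:
```python
from h import *
for f in ['w1.png','w2.png']:
    im=cv2.imread('pics/'+f)[:,:,::-1]; print(im.shape); m,s,c=tabmask(np.ascontiguousarray(im),95,130); print(s,c)
```

```text
(576, 768, 3)
[ 363  269   60   54 2928] [391.60587432 296.7920082 ]
(576, 768, 3)
[ 364  271   59   54 2905] [392.04956971 298.14836489]
```

Run:
```python
from h import *
for i in range(3):
    s=r.read_state(); im=r.capture('wrist'); m,S,c=tabmask(im,95,130); im2=cv2.resize(im,None,fx=1.5,fy=1.5); m,S2,c2=tabmask(im2,95,130)
    print(s['t'],s['tool_pos'],S,S2)
im=np.load('w1.npy'); print(tabmask(cv2.resize(im,None,fx=1.5,fy=1.5),95,130)[1])
```

```text
2.8 [0.61747467 0.19889593 0.2264409 ] [ 240  182   40   36 1304] [ 360  272   59   54 2925]
2.85 [0.61695438 0.19990496 0.2265869 ] [ 239  182   39   36 1317] [ 358  273   59   54 2942]
2.9 [0.61677193 0.20025372 0.2266955 ] [ 238  182   40   36 1322] [ 357  273   59   55 2930]
[ 383  259   60   53 2802]
```

Run:
```python
from h import *
for i in range(6):
    s=r.read_state(); im=r.capture('wrist'); m,S,c=tabmask(im,95,130)
    print(round(s['t'],2),np.round(s['tool_pos'],4),np.round(s['dq'],3),S)
```

```text
2.95 [0.6167 0.2003 0.2268] [-0.003 -0.001  0.005 -0.     0.004  0.     0.002] [ 238  182   40   36 1324]
3.0 [0.6169 0.2002 0.2269] [ 0.    -0.001  0.006 -0.004  0.002  0.001 -0.001] [ 238  182   40   36 1317]
3.05 [0.617  0.1999 0.2269] [ 0.003 -0.     0.006 -0.001 -0.001 -0.    -0.   ] [ 238  182   40   36 1311]
3.1 [0.6171 0.1997 0.2269] [ 0.005  0.001  0.006 -0.002  0.002 -0.001  0.002] [ 239  182   39   36 1292]
3.15 [0.6173 0.1994 0.2269] [ 0.006  0.002  0.005 -0.003  0.001 -0.    -0.001] [ 239  181   40   37 1291]
3.2 [0.6174 0.1992 0.2269] [ 0.005  0.003  0.    -0.004 -0.001  0.001 -0.001] [ 239  181   40   36 1299]
```

Run:
```python
from h import *
c=r.calibration('wrist'); im=r.capture('wrist'); m,s,_=tabmask(im,95,130)
for row in range(s[1],s[1]+s[3],2):
    x=np.where(m[row])[0]; print(row,x.min(),x.max(),im[row,(x.min()+x.max())//2])
np.save('w3.npy',im)
m2,s2,c2=tabmask(im,8,25,(40,110,250,340)); print('orange',s2,c2, atz('wrist',c2,.15,c))
cv2.imwrite('pics/w3c.png',cv2.resize(im[140:220,180:340],None,fx=4.8,fy=4.8,interpolation=cv2.INTER_NEAREST)[:,:,::-1])
```

```text
181 248 272 [103 130 195]
183 242 273 [ 43  81 170]
185 242 274 [ 42  83 171]
187 242 275 [ 43  83 172]
189 241 275 [ 42  84 173]
191 241 276 [ 43  85 173]
193 241 276 [ 42  85 173]
195 241 277 [ 42  84 174]
197 240 277 [ 56 114 224]
199 240 277 [ 77 159 252]
201 240 277 [ 43  86 175]
203 240 277 [ 41  85 175]
205 240 277 [ 43  86 176]
207 240 278 [ 42  86 176]
209 240 278 [ 42  85 174]
211 240 278 [ 40  83 174]
213 240 278 [ 40  84 172]
215 240 278 [ 41  81 164]
orange [ 267   64   48   29 1128] [290.11968085  78.70744681] [0.5313497  0.22207997 0.15      ]
```

View pics/w3c.png

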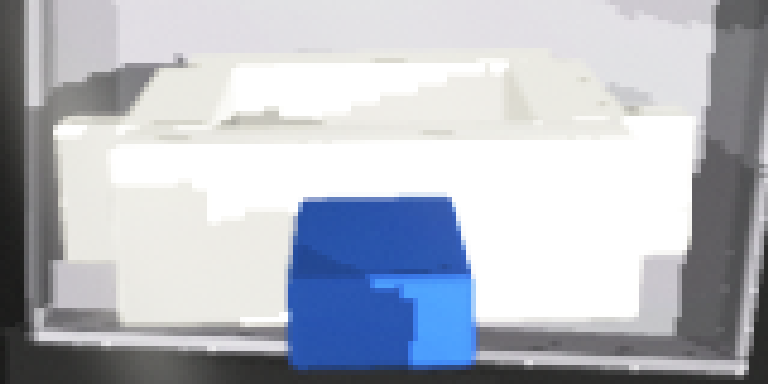

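Run:
```python
from h import *
c=r.calibration('wrist'); st()
P=[atz('wrist',p,.155,c) for p in [(240,197.5),(278,197.5),(240,216.5),(278.5,216.5)]]
for p in P: print(np.round(p,4))
m=np.mean(P,0); print(m)
A=atz('wrist',(180+120/4.8,140+325/4.8),.105,c);B=atz('wrist',(180+640/4.8,140+322/4.8),.105,c);print('far edge',A,B)
A=atz('wrist',(180+108/4.8,140+140/4.8),.105,c);B=atz('wrist',(180+628/4.8,140+135/4.8),.105,c);print('near edge',A,B)
togo([m[0],m[1],.113],1.7)
```

```text
t 3.3 pos [0.6176 0.1989 0.2268] R
 [[-1.   -0.03  0.  ]
 [-0.03  1.    0.  ]
 [-0.    0.   -1.  ]] F [-0.1  0.5 -0.5] w 0.0914
[0.6168 0.1892 0.155 ]
[0.6159 0.2175 0.155 ]
[0.6319 0.1895 0.155 ]
[0.6311 0.2187 0.155 ]
[0.6239264  0.20371667 0.155     ]
far edge [0.64383342 0.155699   0.105     ] [0.64030042 0.25492702 0.105     ]
near edge [0.60766895 0.15389775 0.105     ] [0.60389078 0.24974617 0.105     ]
tool offset mm [ -6.4   4.7 113.8]
tool yaw 1.7 twist z -0.0 offset after twist [ -6.4   4.7 113.8]
```

>>> {"api": "step_arm", "payload": {"targets": [{"offset":[-6.5,4.5,10],"twist":[0,0,0],"grip":91},{"offset":[0,0,26],"twist":[0,0,-0.005],"grip":91},{"offset":[0,0,26],"twist":[0,0,0],"grip":75},{"offset":[0,0,26],"twist":[0,0,0],"grip":65},{"offset":[0,0,16],"twist":[0,0,0],"grip":60},{"offset":[0,0,9],"twist":[0,0,0],"grip":60},{"offset":[0,0,0],"twist":[0,0,0],"grip":45},{"offset":[0,0,0],"twist":[0,0,0],"grip":20},{"offset":[0,0,0],"twist":[0,0,0],"grip":20},{"offset":[0,0,0],"twist":[0,0,0],"grip":20}], "newtons": 40}}

```text
t: 4.55
tool_pos: [0.6246, 0.2035, 0.1144]
orientation: [-0.054, 3.14, 0.001]
wrist_force: [0.1, 0.7, 2.3]
width: 0.0294
```

Run:
```python
from h import *
st(); cap('side','s1.png'); cap('wrist','w4.png')
```

```text
t 4.55 pos [0.6246 0.2035 0.1144] R
 [[-0.999 -0.034  0.001]
 [-0.034  0.999  0.001]
 [-0.001  0.001 -1.   ]] F [0.1 0.7 2.3] w 0.0294
```

View pics/w4.png

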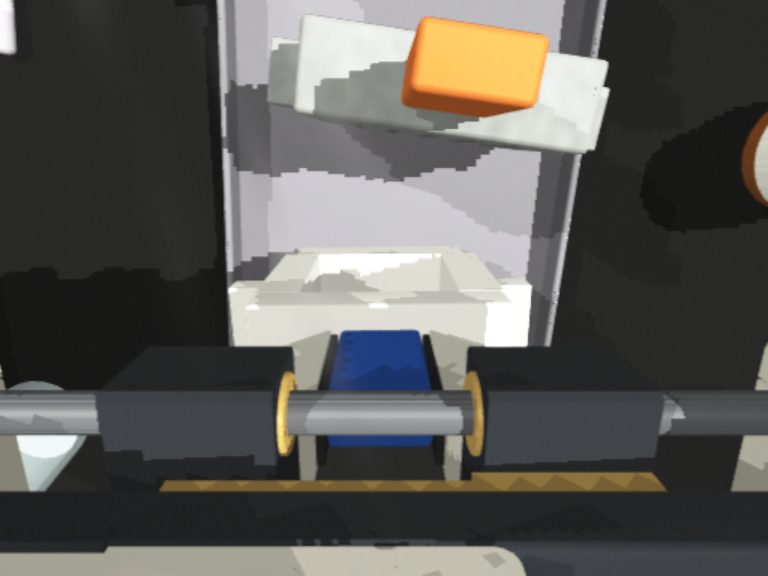

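The frame is gripped, with a width of 29.4 mm. Next I'll lift it and carry it above the gap.

>>> {"api": "step_arm", "payload": {"targets": [{"offset":[0,0,-10],"twist":[0,0,0],"grip":20},{"offset":[0,0,-30],"twist":[0,0,0],"grip":20},{"offset":[0,0,-40],"twist":[0,0,0],"grip":20},{"offset":[0,0,-30],"twist":[0,0,0],"grip":20},{"offset":[7,-20,-10],"twist":[0,0,0],"grip":20},{"offset":[18,-50,0],"twist":[0,0,0],"grip":20},{"offset":[20,-60,0],"twist":[0,0,0.01],"grip":20},{"offset":[20,-60,0],"twist":[0,0,0],"grip":20},{"offset":[20,-60,0],"twist":[0,0,0],"grip":20},{"offset":[20,-60,0],"twist":[0,0,0],"grip":20},{"offset":[18,-55,0],"twist":[0,0,0],"grip":20},{"offset":[9,-29,0],"twist":[0,0,0],"grip":20}]}}

```text
t: 6.15
tool_pos: [0.5003, -0.1959, 0.2331]
orientation: [0.029, -3.139, 0.001]
wrist_force: [1.1, 0.7, -2.8]
width: 0.03
```

>>> {"api": "step_arm", "payload": {"targets": [{"offset":[0,0,0],"twist":[0,0,0],"grip":20},{"offset":[0,0,0],"twist":[0,0,0],"grip":20},{"offset":[0,0,0],"twist":[0,0,0],"grip":20}]}}

```text
t: 6.52
tool_pos: [0.5038, -0.1903, 0.2334]
orientation: [0.041, -3.141, -0.001]
wrist_force: [-0.1, -0.5, -2.4]
width: 0.0299
```

Run:
```python
from h import *
st(); togo([.505,-.196,.23],1.5)
cap('wrist','w5.png');cap('side','s2.png',1.5);cap('top','t2.png')
st()
```

```text
t 6.53 pos [ 0.5038 -0.1903  0.2334] R
 [[-1.    -0.026 -0.001]
 [-0.026  1.     0.001]
 [ 0.001  0.001 -1.   ]] F [-0.1 -0.5 -2.4] w 0.0299
tool offset mm [-1.1 -5.8  3.4]
tool yaw 1.48 twist z -0.0 offset after twist [-1.1 -5.8  3.4]
t 6.67 pos [ 0.5041 -0.1905  0.2336] R
 [[-1.    -0.026 -0.   ]
 [-0.026  1.     0.   ]
 [ 0.     0.    -1.   ]] F [ 0.4 -0.6 -2.1] w 0.0301
```

View pics/w5.png

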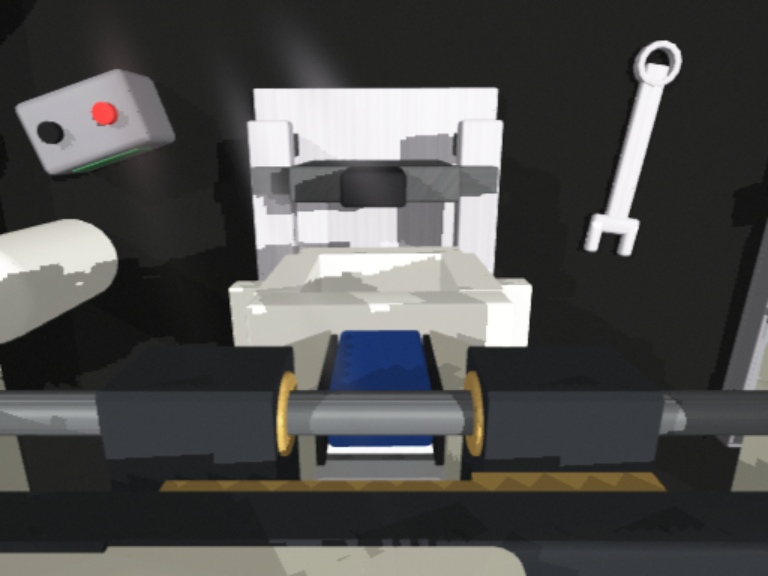

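View pics/s2.png

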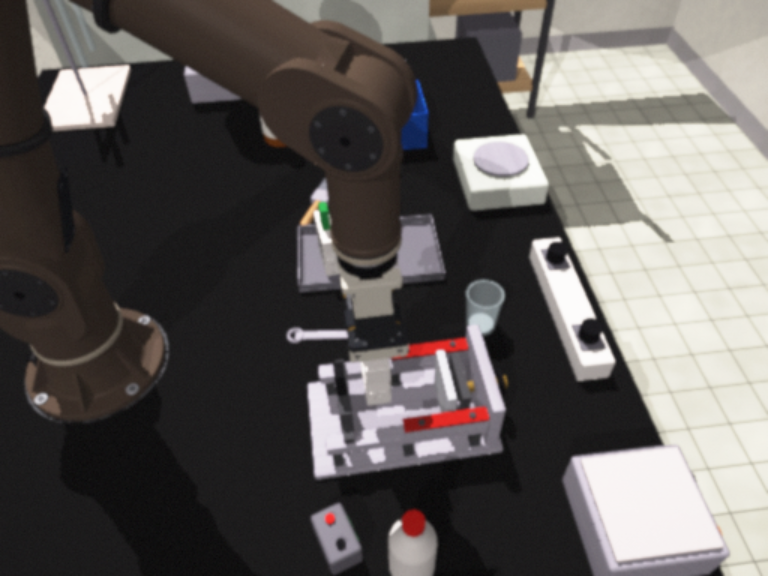

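View pics/t2.png

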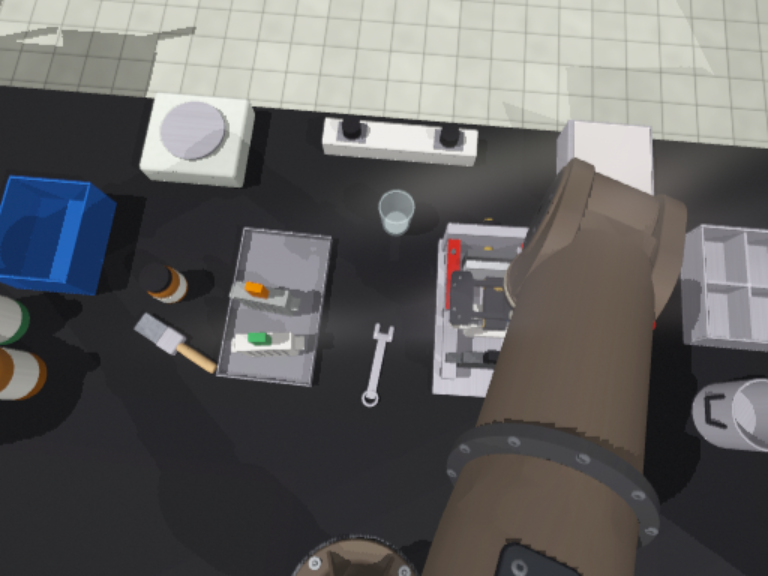

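Run:
```python
from h import *
im=cv2.imread('pics/w5.png'); cv2.imwrite('pics/w5c.png',cv2.resize(im[80:260,230:520],None,fx=2.6,fy=2.6,interpolation=cv2.INTER_NEAREST))
c=r.calibration('wrist')
f=lambda x,y,z: np.round(atz('wrist',(x/1.5,y/1.5),z,c),4)
for x in (248,292,458,502): print('rail',x,f(x,135,.075))
for x in (253,497): print('base',x,f(x,90,.006))
print('foltab top far', f(340,207,.17),f(406,207,.17),'near',f(345,167,.17),f(404,167,.17))
o=np.array([.505,-.196]); u=np.array([np.cos(.026),np.sin(.026)]); v=np.array([-u[1],u[0]])
for X,Y,z in [(-62-8,0,.17),(-62+8,0,.17),(-62,-15,.17),(-62,15,.17),(-80,-54,.075),(-80,54,.075)]:
    p=o+(X*u+Y*v)/1000; print(X,Y,np.array(proj('wrist',[*p,z],c))*1.5)
```

```text
rail 248 [ 0.4273 -0.2746  0.075 ]
rail 292 [ 0.4266 -0.2471  0.075 ]
rail 458 [ 0.4239 -0.1434  0.075 ]
rail 502 [ 0.4232 -0.1159  0.075 ]
base 253 [ 0.3948 -0.2872  0.006 ]
base 497 [ 0.3902 -0.106   0.006 ]
foltab top far [ 0.458  -0.2097  0.17  ] [ 0.4572 -0.1796  0.17  ] near [ 0.4402 -0.2075  0.17  ] [ 0.4395 -0.1813  0.17  ]
-70 0 [366.9  155.55]
-54 0 [367.2  192.15]
-62 -15 [333.45 174.  ]
-62 15 [400.65 174.  ]
-80 -54 [284.1  134.55]
-80 54 [456.9  134.55]
```

View pics/w5c.png

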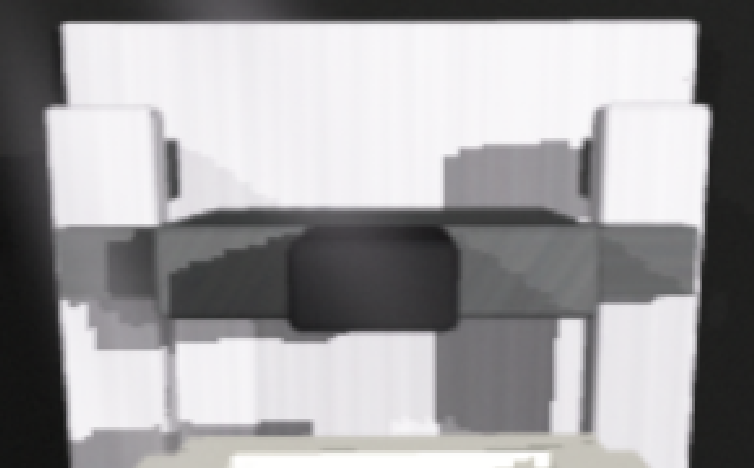

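Rails, base edges and follower tab seen from the wrist put the press centreline at y ≈ -0.193 (the top camera gave -0.196), and the follower's front face at press x ≈ -44 mm. I'll lower the frame there.

>>> {"api": "step_arm", "payload": {"targets": [{"offset":[2,-2.5,0],"twist":[0,0,0],"grip":20},{"offset":[0,0,10],"twist":[0,0,0],"grip":20},{"offset":[0,0,20],"twist":[0,0,0],"grip":20},{"offset":[0,0,20],"twist":[0,0,0],"grip":20},{"offset":[0,0,10],"twist":[0,0,0],"grip":20},{"offset":[0,0,10],"twist":[0,0,0],"grip":20},{"offset":[0,0,10],"twist":[0,0,0],"grip":20},{"offset":[0,0,10],"twist":[0,0,0],"grip":20},{"offset":[0,0,5],"twist":[0,0,0],"grip":20},{"offset":[0,0,4],"twist":[0,0,0],"grip":20},{"offset":[0,0,0],"twist":[0,0,0],"grip":20}]}}

```text
t: 8.05
tool_pos: [0.5019, -0.1939, 0.1346]
orientation: [0.038, -3.141, -0.0]
wrist_force: [0.2, -0.3, -1.6]
width: 0.0298
```

Run:
```python
from h import *
st(); cap('wrist','w6.png'); cap('side','s3.png')
```

```text
t 8.05 pos [ 0.5019 -0.1939  0.1346] R
 [[-1.    -0.024 -0.   ]
 [-0.024  1.     0.   ]
 [ 0.     0.    -1.   ]] F [ 0.2 -0.3 -1.6] w 0.0298
```

View pics/w6.png

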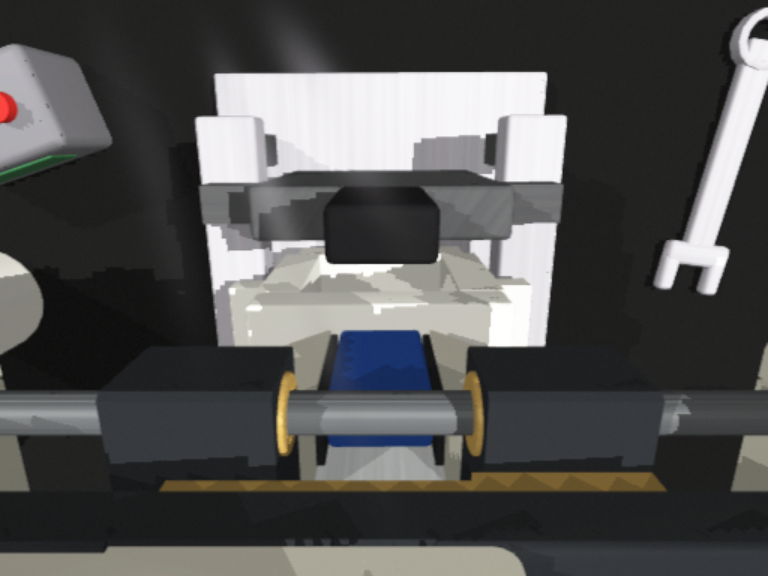

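View pics/s3.png

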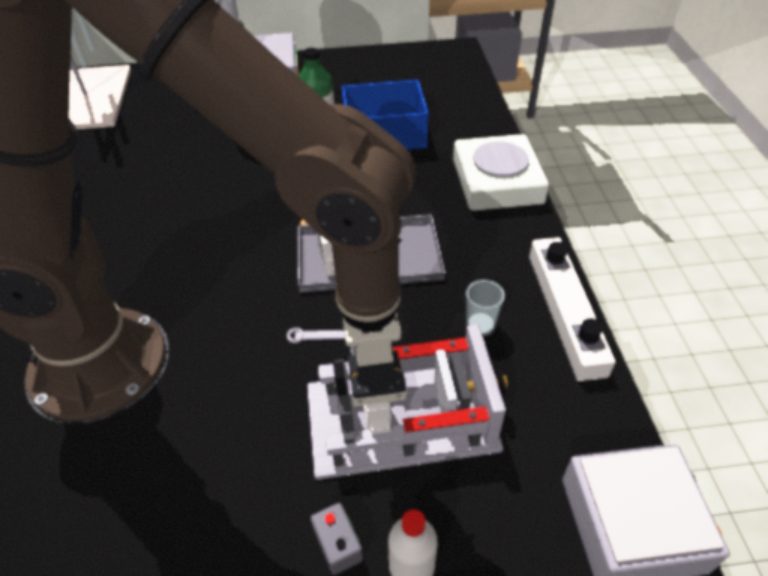

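>>> {"api": "step_arm", "payload": {"targets": [{"offset":[0,0,2],"twist":[0,0,0],"grip":20},{"offset":[0,0,1.5],"twist":[0,0,0],"grip":20},{"offset":[0,0,1],"twist":[0,0,0],"grip":20},{"offset":[0,0,0],"twist":[0,0,0],"grip":20}]}}

```text
t: 8.65
tool_pos: [0.502, -0.1939, 0.1304]
orientation: [-0.038, 3.141, 0.0]
wrist_force: [-0.5, 0.8, 1.4]
width: 0.0297
```

>>> {"api": "step_arm", "payload": {"targets": [{"offset":[0,0,1],"twist":[0,0,0],"grip":20},{"offset":[0,0,0],"twist":[0,0,0],"grip":20}]}}

```text
t: 8.9
tool_pos: [0.5021, -0.1938, 0.1303]
orientation: [-0.038, 3.141, 0.0]
wrist_force: [-4.9, 2.5, 11.8]
width: 0.0297
```

>>> {"api": "step_arm", "payload": {"targets": [{"offset":[0,0,-2.2],"twist":[0,0,0],"grip":20},{"offset":[-4,0,0],"twist":[0,0,0],"grip":20},{"offset":[-6,0,0],"twist":[0,0,0],"grip":20},{"offset":[-6,0,0],"twist":[0,0,0],"grip":20},{"offset":[-6,0,0],"twist":[0,0,0],"grip":20}]}}

```text
t: 9.52
tool_pos: [0.5244, -0.1933, 0.1312]
orientation: [0.038, -3.141, -0.0]
wrist_force: [-0.2, -0.0, -2.4]
width: 0.0299
```

>>> {"api": "step_arm", "payload": {"targets": [{"offset":[-8,0,0],"twist":[0,0,0],"grip":20},{"offset":[-8,0,0],"twist":[0,0,0],"grip":20},{"offset":[-8,0,0],"twist":[0,0,0],"grip":20},{"offset":[-8,0,0],"twist":[0,0,0],"grip":20},{"offset":[-8,0,0],"twist":[0,0,0],"grip":20},{"offset":[-8,0,0],"twist":[0,0,0],"grip":20},{"offset":[-4,0,0],"twist":[0,0,0],"grip":20},{"offset":[0,0,0],"twist":[0,0,0],"grip":20}]}}

```text
t: 10.52
tool_pos: [0.5761, -0.1921, 0.1313]
orientation: [0.038, -3.141, -0.0]
wrist_force: [0.4, -0.0, -2.5]
width: 0.0297
```

>>> {"api": "step_arm", "payload": {"targets": [{"offset":[-5,0,0],"twist":[0,0,0],"grip":20},{"offset":[-4,0,0],"twist":[0,0,0],"grip":20},{"offset":[-3,0,0],"twist":[0,0,0],"grip":20},{"offset":[0,0,0],"twist":[0,0,0],"grip":20}]}}

```text
t: 11.02
tool_pos: [0.5881, -0.1918, 0.1313]
orientation: [0.038, -3.141, -0.0]
wrist_force: [-0.8, -0.2, -2.3]
width: 0.0298
```

>>> {"api": "step_arm", "payload": {"targets": [{"offset":[-2,0,0],"twist":[0,0,0],"grip":20},{"offset":[-2,0,0],"twist":[0,0,0],"grip":20},{"offset":[0,0,0],"twist":[0,0,0],"grip":20}]}}

```text
t: 11.4
tool_pos: [0.5921, -0.1917, 0.1314]
orientation: [-0.038, 3.141, 0.0]
wrist_force: [0.3, -0.2, -1.9]
width: 0.0298
```

Run:
```python
from h import *
s=st(); print(s['wrist_torque']); cap('side','s4.png',2) if 0 else None
im=r.capture('side'); cv2.imwrite('pics/s4.png',cv2.resize(im[200:330,190:350],None,fx=4,fy=4)[:,:,::-1])
```

```text
t 11.4 pos [ 0.5921 -0.1917  0.1314] R
 [[-1.    -0.024  0.   ]
 [-0.024  1.     0.   ]
 [-0.     0.    -1.   ]] F [ 0.3 -0.2 -1.9] w 0.0298
[ 0.02910315 -0.00996081  0.02729465]
```

View pics/s4.png

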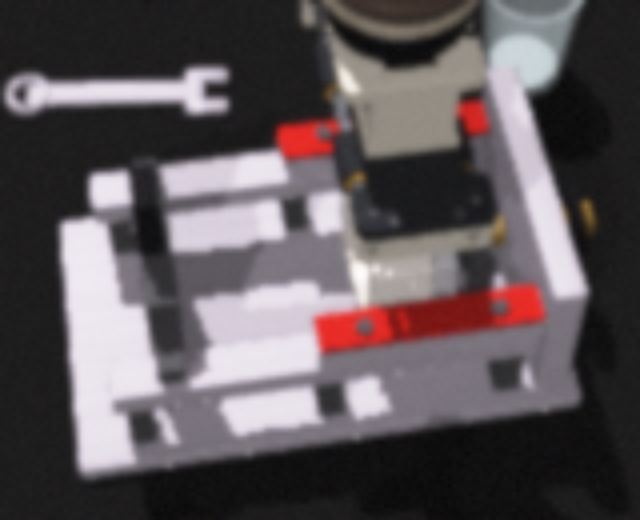

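>>> {"api": "step_arm", "payload": {"targets": [{"offset":[-2,0,0],"twist":[0,0,0],"grip":20},{"offset":[-2,0,0],"twist":[0,0,0],"grip":20},{"offset":[0,0,0],"twist":[0,0,0],"grip":20}]}}

```text
t: 11.82
tool_pos: [0.5956, -0.1917, 0.1313]
orientation: [0.038, -3.141, -0.0]
wrist_force: [-1.7, 0.1, -1.2]
width: 0.0299
```

>>> {"api": "step_arm", "payload": {"targets": [{"offset":[-2,0,0],"twist":[0,0,0],"grip":20},{"offset":[-1.5,0,0],"twist":[0,0,0],"grip":20},{"offset":[0,0,0],"twist":[0,0,0],"grip":20}]}}

```text
t: 12.2
tool_pos: [0.5992, -0.1916, 0.1313]
orientation: [0.038, -3.141, -0.0]
wrist_force: [-4.2, -0.5, -1.2]
width: 0.0297
```

>>> {"api": "step_arm", "payload": {"targets": [{"offset":[2,0,0.6],"twist":[0,0,0],"grip":20},{"offset":[0,0,0.5],"twist":[0,0,0],"grip":20},{"offset":[0,0,0],"twist":[0,0,0],"grip":20}]}}

```text
t: 12.58
tool_pos: [0.5973, -0.1917, 0.1304]
orientation: [0.038, -3.141, 0.0]
wrist_force: [-3.6, -0.0, 0.4]
width: 0.0296
```

>>> {"api": "step_arm", "payload": {"targets": [{"offset":[0,0,0],"twist":[0,0,0],"grip":45},{"offset":[0,0,0],"twist":[0,0,0],"grip":60},{"offset":[0,0,0],"twist":[0,0,0],"grip":60}]}}

```text
t: 12.95
tool_pos: [0.5979, -0.1915, 0.1305]
orientation: [-0.038, 3.14, -0.0]
wrist_force: [-0.2, 0.3, 0.2]
width: 0.0553
```

>>> {"api": "step_arm", "payload": {"targets": [{"offset":[0,0,-15],"twist":[0,0,0],"grip":60},{"offset":[0,0,-30],"twist":[0,0,0],"grip":60},{"offset":[0,0,-35],"twist":[0,0,0],"grip":60},{"offset":[0,0,-20],"twist":[0,0,0],"grip":60},{"offset":[0,0,0],"twist":[0,0,0],"grip":60},{"offset":[0,0,0],"twist":[0,0,0],"grip":60}]}}

```text
t: 13.7
tool_pos: [0.5971, -0.1914, 0.23]
orientation: [0.038, -3.141, -0.0]
wrist_force: [-1.1, 0.8, -0.7]
width: 0.0602
```

Run:
```python
from h import *
st(); cap('wrist','w7.png')
im=r.capture('side'); cv2.imwrite('pics/s5.png',cv2.resize(im[200:330,190:350],None,fx=4,fy=4)[:,:,::-1])
```

```text
t 13.7 pos [ 0.5971 -0.1914  0.23  ] R
 [[-1.    -0.024 -0.   ]
 [-0.024  1.     0.   ]
 [ 0.     0.    -1.   ]] F [-1.1  0.8 -0.7] w 0.0602
```

View pics/s5.png

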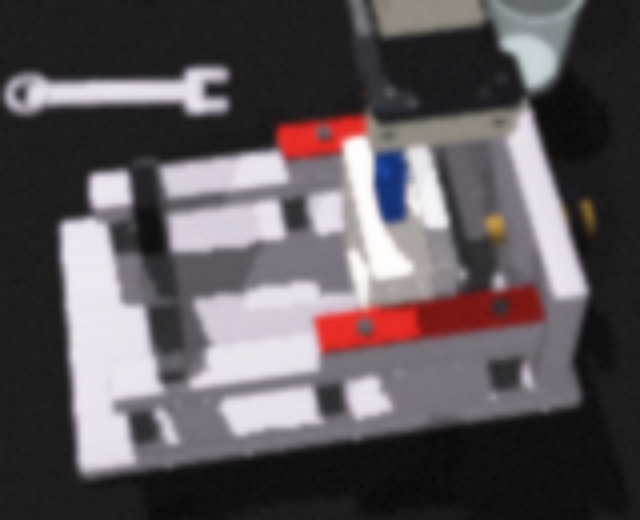

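View pics/w7.png

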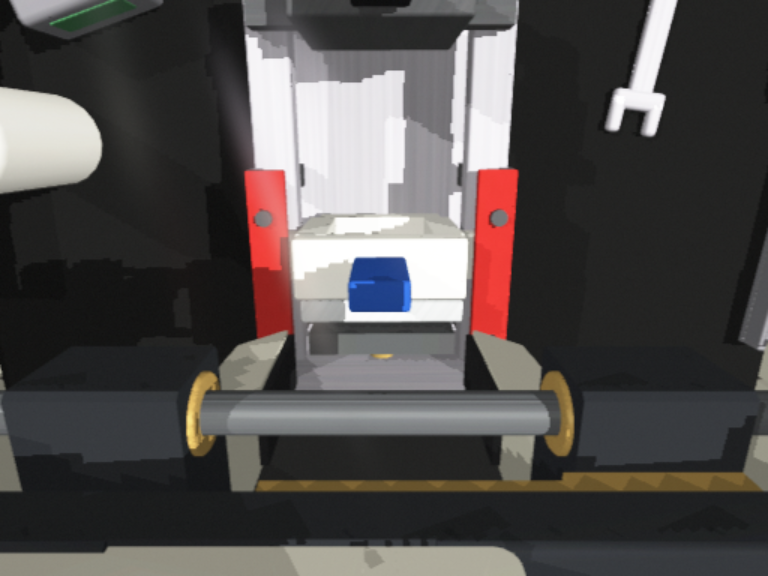

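The frame stands square against the sprung plate. Its tab is at about (253,190) native in the wrist view. Next is the green plate.

>>> {"api": "step_arm", "payload": {"targets": [{"offset":[7,20,0],"twist":[0,0,0],"grip":60},{"offset":[16,44,0],"twist":[0,0,0],"grip":75},{"offset":[20,56,0],"twist":[0,0,0],"grip":80},{"offset":[20,56,0],"twist":[0,0,0],"grip":80},{"offset":[20,56,0],"twist":[0,0,0],"grip":80},{"offset":[20,56,0],"twist":[0,0,0],"grip":80},{"offset":[18,50,0],"twist":[0,0,0],"grip":80},{"offset":[13,36,0],"twist":[0,0,0],"grip":80},{"offset":[8,25,0],"twist":[0,0,-0.066],"grip":80},{"offset":[0,0,0],"twist":[0,0,0],"grip":80},{"offset":[0,0,0],"twist":[0,0,0],"grip":80},{"offset":[0,0,0],"twist":[0,0,0],"grip":80}]}}

```text
t: 15.3
tool_pos: [0.4463, 0.2025, 0.2302]
orientation: [-0.138, 3.139, -0.001]
wrist_force: [-0.3, -0.1, 0.8]
width: 0.0802
```

Run:
```python
from h import *
r.capture('wrist');r.capture('wrist')
c=r.calibration('wrist'); st(); im=r.capture('wrist'); np.save('w8.npy',im); cv2.imwrite('pics/w8.png',cv2.resize(im,None,fx=1.5,fy=1.5)[:,:,::-1])
m,s,_=tabmask(im,45,85); print(s)
for row in range(s[1],s[1]+s[3],2):
    x=np.where(m[row])[0]; print(row,x.min(),x.max(),im[row,(x.min()+x.max())//2])
```

```text
t 15.4 pos [0.4462 0.2028 0.2303] R
 [[-0.996 -0.088  0.   ]
 [-0.088  0.996 -0.   ]
 [-0.    -0.    -1.   ]] F [0.5 0.6 0.7] w 0.0799
[ 236  172   39   34 1190]
172 263 269 [ 81 154  94]
174 240 270 [ 55 136  70]
176 239 271 [ 54 134  68]
178 239 271 [ 55 137  71]
180 238 272 [ 52 135  69]
182 238 272 [ 53 135  69]
184 238 273 [ 53 137  71]
186 237 273 [ 59 151  79]
188 237 273 [102 237 135]
190 237 273 [110 242 144]
192 237 273 [108 242 144]
194 237 274 [107 241 142]
196 237 274 [108 241 143]
198 237 274 [ 84 208 110]
200 237 274 [ 83 208 109]
202 237 274 [107 240 140]
204 238 273 [107 241 141]
```

View pics/w8.png

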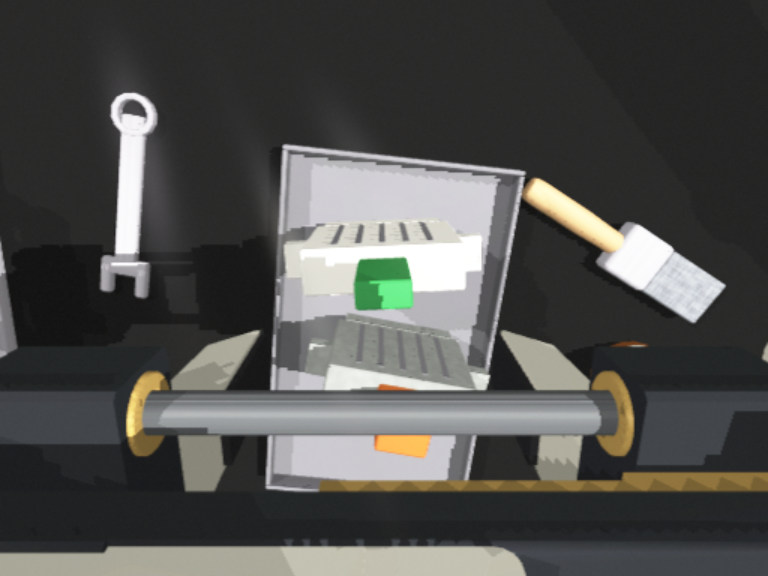

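Run:
```python
from h import *
c=r.calibration('wrist'); st(); im=np.load('w8.npy')
cv2.imwrite('pics/w8c.png',cv2.resize(im[140:210,180:330],None,fx=5,fy=5,interpolation=cv2.INTER_NEAREST)[:,:,::-1])
P=[atz('wrist',p,.155,c) for p in [(237,187),(273.5,187),(237.5,205.5),(274,205.5)]]
for p in P: print(np.round(p,4))
m=np.mean(P,0); print(m); togo([m[0],m[1],.1145],5.0)
```

```text
t 15.45 pos [0.4462 0.203  0.2303] R
 [[-0.996 -0.088  0.   ]
 [-0.088  0.996 -0.   ]
 [-0.    -0.    -1.   ]] F [ 0.2  0.2 -0.6] w 0.08
[0.439  0.1904 0.155 ]
[0.4366 0.2177 0.155 ]
[0.4536 0.1919 0.155 ]
[0.4511 0.2196 0.155 ]
[0.44506027 0.20491802 0.155     ]
tool offset mm [  0.9   2.  115.8]
tool yaw 5.08 twist z 0.001 offset after twist [  0.9   2.  115.8]
```

View pics/w8c.png

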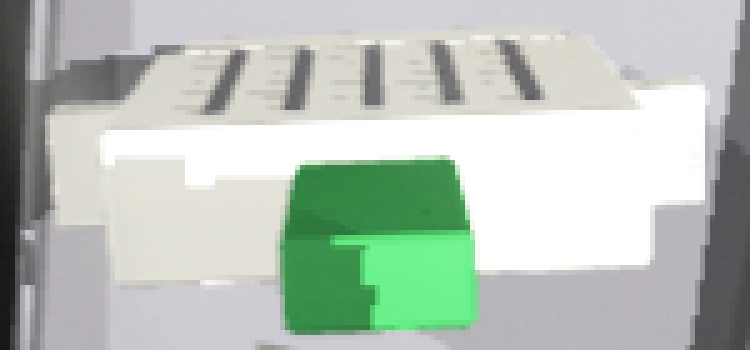

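>>> {"api": "step_arm", "payload": {"targets": [{"offset":[1,2,10],"twist":[0,0,-0.035],"grip":75},{"offset":[0,0,26],"twist":[0,0,0],"grip":70},{"offset":[0,0,26],"twist":[0,0,0],"grip":65},{"offset":[0,0,26],"twist":[0,0,0],"grip":60},{"offset":[0,0,18],"twist":[0,0,0],"grip":60},{"offset":[0,0,10],"twist":[0,0,0],"grip":60},{"offset":[0,0,0],"twist":[0,0,0],"grip":45},{"offset":[0,0,0],"twist":[0,0,0],"grip":20},{"offset":[0,0,0],"twist":[0,0,0],"grip":20},{"offset":[0,0,0],"twist":[0,0,0],"grip":20}], "newtons": 40}}

```text
t: 16.7
tool_pos: [0.4448, 0.2058, 0.1147]
orientation: [-0.196, 3.135, 0.0]
wrist_force: [-1.0, 0.9, -1.9]
width: 0.0298
```

Run:
```python
from h import *
st(); cap('wrist','w9.png')
```

```text
t 16.7 pos [0.4448 0.2058 0.1147] R
 [[-0.992 -0.125  0.001]
 [-0.125  0.992  0.   ]
 [-0.001  0.    -1.   ]] F [-1.   0.9 -1.9] w 0.0298
```

View pics/w9.png

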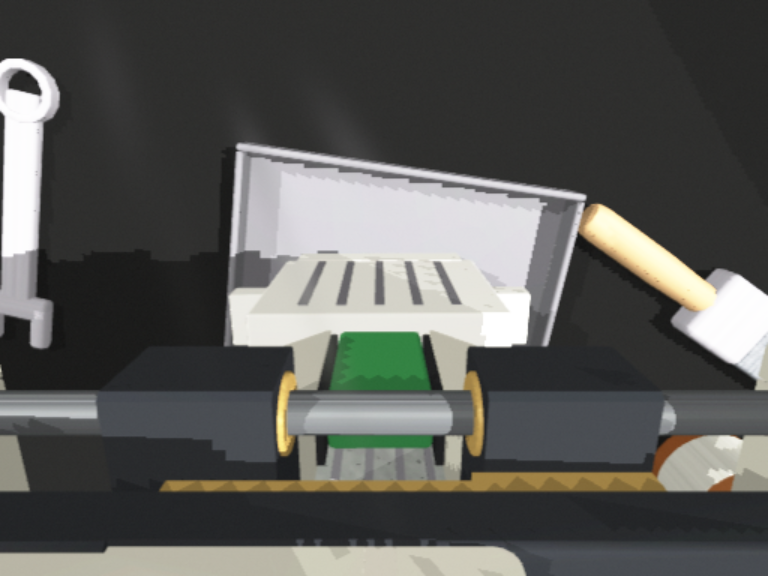

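>>> {"api": "step_arm", "payload": {"targets": [{"offset":[0,0,-10],"twist":[0,0,0],"grip":20},{"offset":[0,0,-30],"twist":[0,0,0],"grip":20},{"offset":[0,0,-40],"twist":[0,0,0],"grip":20},{"offset":[0,0,-36],"twist":[0,0,0],"grip":20},{"offset":[0,0,0],"twist":[0,0,0.098],"grip":20},{"offset":[-4,-35,0],"twist":[0,0,0],"grip":20},{"offset":[-7,-58,0],"twist":[0,0,0],"grip":20},{"offset":[-7,-60,0],"twist":[0,0,0],"grip":20},{"offset":[-7,-60,0],"twist":[0,0,0],"grip":20},{"offset":[-7,-60,0],"twist":[0,0,0],"grip":20},{"offset":[-7,-58,0],"twist":[0,0,0],"grip":20},{"offset":[-5,-40,0],"twist":[0,0,0],"grip":20}]}}

```text
t: 18.25
tool_pos: [0.4984, -0.1669, 0.231]
orientation: [-0.039, 3.141, -0.001]
wrist_force: [1.0, 0.7, -2.3]
width: 0.0298
```

>>> {"api": "step_arm", "payload": {"targets": [{"offset":[-2,-20,0],"twist":[0,0,0],"grip":20},{"offset":[-1,-10,0],"twist":[0,0,0],"grip":20},{"offset":[0,0,0],"twist":[0,0,0],"grip":20},{"offset":[0,0,0],"twist":[0,0,0],"grip":20},{"offset":[0,0,0],"twist":[0,0,0],"grip":20}]}}

```text
t: 18.88
tool_pos: [0.5026, -0.1927, 0.2303]
orientation: [0.045, -3.141, -0.001]
wrist_force: [0.2, 0.4, -2.3]
width: 0.0297
```

Run:
```python
from h import *
st(); togo([.502,-.1937,.1345],1.4); cap('wrist','w10.png')
```

```text
t 18.88 pos [ 0.5026 -0.1927  0.2303] R
 [[-1.    -0.029 -0.   ]
 [-0.029  1.     0.001]
 [ 0.     0.001 -1.   ]] F [ 0.2  0.4 -2.3] w 0.0297
tool offset mm [ 0.6 -1.1 95.8]
tool yaw 1.65 twist z 0.004 offset after twist [ 0.6 -1.1 95.8]
```

View pics/w10.png

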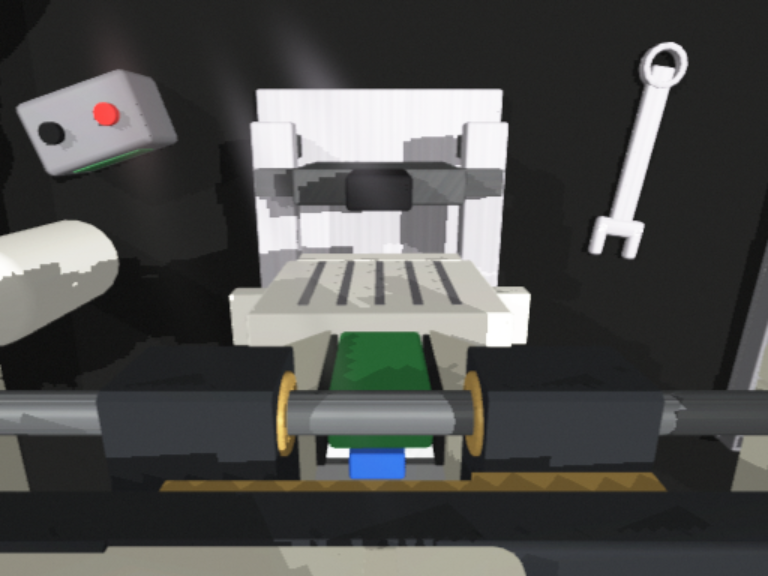

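The plate is over the gap, with the rails at x ≈ 250 to 505 in the picture and the plate centred on x ≈ 380. I'll lower it.

>>> {"api": "step_arm", "payload": {"targets": [{"offset":[0.5,-1,0],"twist":[0,0,0.004],"grip":20},{"offset":[0,0,10],"twist":[0,0,0],"grip":20},{"offset":[0,0,20],"twist":[0,0,0],"grip":20},{"offset":[0,0,20],"twist":[0,0,0],"grip":20},{"offset":[0,0,10],"twist":[0,0,0],"grip":20},{"offset":[0,0,10],"twist":[0,0,0],"grip":20},{"offset":[0,0,10],"twist":[0,0,0],"grip":20},{"offset":[0,0,10],"twist":[0,0,0],"grip":20},{"offset":[0,0,5],"twist":[0,0,0],"grip":20},{"offset":[0,0,0],"twist":[0,0,0],"grip":20}]}}

```text
t: 20.18
tool_pos: [0.5018, -0.1948, 0.135]
orientation: [0.036, -3.141, -0.0]
wrist_force: [-0.3, -0.5, -1.2]
width: 0.0297
```

>>> {"api": "step_arm", "payload": {"targets": [{"offset":[0,0,1.5],"twist":[0,0,0],"grip":20},{"offset":[0,0,1.5],"twist":[0,0,0],"grip":20},{"offset":[0,0,1],"twist":[0,0,0],"grip":20},{"offset":[0,0,0],"twist":[0,0,0],"grip":20}]}}

```text
t: 20.68
tool_pos: [0.5021, -0.1948, 0.1313]
orientation: [-0.036, 3.141, 0.0]
wrist_force: [0.4, 0.6, -1.0]
width: 0.0296
```

>>> {"api": "step_arm", "payload": {"targets": [{"offset":[0,0.8,-0.6],"twist":[0,0,0],"grip":20},{"offset":[-4,0,0],"twist":[0,0,0],"grip":20},{"offset":[-6,0,0],"twist":[0,0,0],"grip":20},{"offset":[-6,0,0],"twist":[0,0,0],"grip":20},{"offset":[-6,0,0],"twist":[0,0,0],"grip":20},{"offset":[-6,0,0],"twist":[0,0,0],"grip":20}]}}

```text
t: 21.42
tool_pos: [0.5305, -0.1934, 0.1319]
orientation: [0.036, -3.141, -0.0]
wrist_force: [-0.2, -0.9, -1.3]
width: 0.0298
```

>>> {"api": "step_arm", "payload": {"targets": [{"offset":[-6,0,0],"twist":[0,0,0],"grip":20},{"offset":[-6,0,0],"twist":[0,0,0],"grip":20},{"offset":[-6,0,0],"twist":[0,0,0],"grip":20},{"offset":[-5,0,0],"twist":[0,0,0],"grip":20},{"offset":[-3,0,0],"twist":[0,0,0],"grip":20},{"offset":[0,0,0],"twist":[0,0,0],"grip":20}]}}

```text
t: 22.18
tool_pos: [0.5561, -0.1927, 0.1319]
orientation: [-0.037, 3.141, 0.0]
wrist_force: [-0.6, -0.5, -0.9]
width: 0.0299
```

>>> {"api": "step_arm", "payload": {"targets": [{"offset":[-2,0,0],"twist":[0,0,0],"grip":20},{"offset":[-2,0,0],"twist":[0,0,0],"grip":20},{"offset":[0,0,0],"twist":[0,0,0],"grip":20}]}}

```text
t: 22.55
tool_pos: [0.5598, -0.1927, 0.1318]
orientation: [0.036, -3.141, -0.0]
wrist_force: [-1.0, 0.1, -2.5]
width: 0.0297
```

>>> {"api": "step_arm", "payload": {"targets": [{"offset":[-2,0,0],"twist":[0,0,0],"grip":20},{"offset":[-1,0,0],"twist":[0,0,0],"grip":20},{"offset":[0,0,0],"twist":[0,0,0],"grip":20}]}}

```text
t: 22.92
tool_pos: [0.5626, -0.1927, 0.1318]
orientation: [0.036, -3.141, -0.0]
wrist_force: [-3.9, -1.2, -1.6]
width: 0.0301
```

>>> {"api": "step_arm", "payload": {"targets": [{"offset":[-1,0,0],"twist":[0,0,0],"grip":20},{"offset":[-1,0,0],"twist":[0,0,0],"grip":20},{"offset":[0,0,0],"twist":[0,0,0],"grip":20}]}}

```text
t: 23.3
tool_pos: [0.565, -0.1926, 0.1318]
orientation: [0.036, -3.141, 0.0]
wrist_force: [-3.3, -0.3, -2.2]
width: 0.0297
```

>>> {"api": "step_arm", "payload": {"targets": [{"offset":[0,0,0.7],"twist":[0,0,0],"grip":20},{"offset":[0,0,0.6],"twist":[0,0,0],"grip":20},{"offset":[0,0,0],"twist":[0,0,0],"grip":20}]}}

```text
t: 23.68
tool_pos: [0.5649, -0.1926, 0.1307]
orientation: [-0.036, 3.141, 0.0]
wrist_force: [-4.5, 0.4, 0.5]
width: 0.0299
```

>>> {"api": "step_arm", "payload": {"targets": [{"offset":[0,0,0],"twist":[0,0,0],"grip":45},{"offset":[0,0,0],"twist":[0,0,0],"grip":60},{"offset":[0,0,0],"twist":[0,0,0],"grip":60}]}}

```text
t: 24.05
tool_pos: [0.5657, -0.1925, 0.1309]
orientation: [-0.037, 3.14, -0.0]
wrist_force: [1.3, -0.3, 0.6]
width: 0.055
```

>>> {"api": "step_arm", "payload": {"targets": [{"offset":[0,0,-15],"twist":[0,0,0],"grip":60},{"offset":[0,0,-30],"twist":[0,0,0],"grip":60},{"offset":[0,0,-35],"twist":[0,0,0],"grip":60},{"offset":[0,0,-20],"twist":[0,0,0],"grip":60},{"offset":[0,0,0],"twist":[0,0,0],"grip":60},{"offset":[0,0,0],"twist":[0,0,0],"grip":60}]}}

```text
t: 24.8
tool_pos: [0.5647, -0.1924, 0.2303]
orientation: [0.036, -3.141, -0.0]
wrist_force: [0.2, 0.8, -0.7]
width: 0.06
```

Run:
```python
from h import *
st(); c=r.calibration('wrist'); im=r.capture('wrist'); np.save('w11.npy',im); cv2.imwrite('pics/w11.png',cv2.resize(im,None,fx=1.5,fy=1.5)[:,:,::-1])
im=r.capture('side'); cv2.imwrite('pics/s6.png',cv2.resize(im[200:330,190:350],None,fx=4,fy=4)[:,:,::-1])
```

```text
t 24.8 pos [ 0.5647 -0.1924  0.2303] R
 [[-1.    -0.023 -0.   ]
 [-0.023  1.     0.   ]
 [ 0.     0.    -1.   ]] F [ 0.2  0.8 -0.7] w 0.06
```

View pics/w11.png

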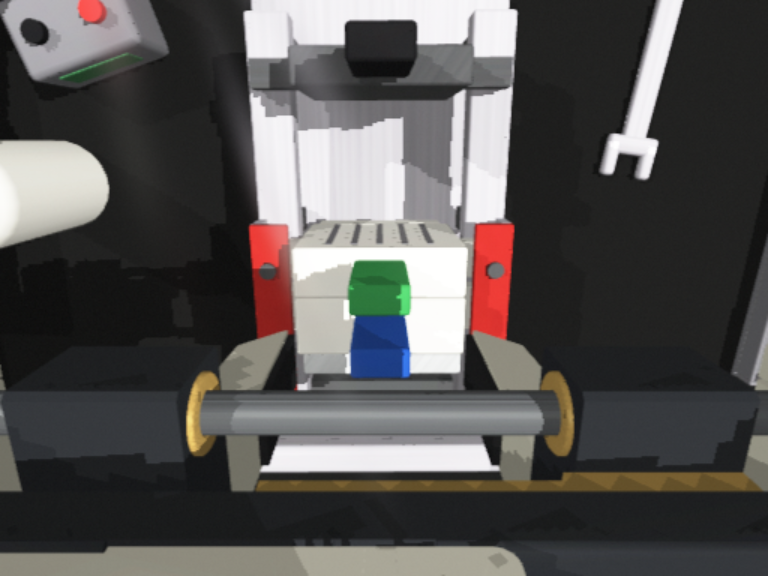

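View pics/s6.png

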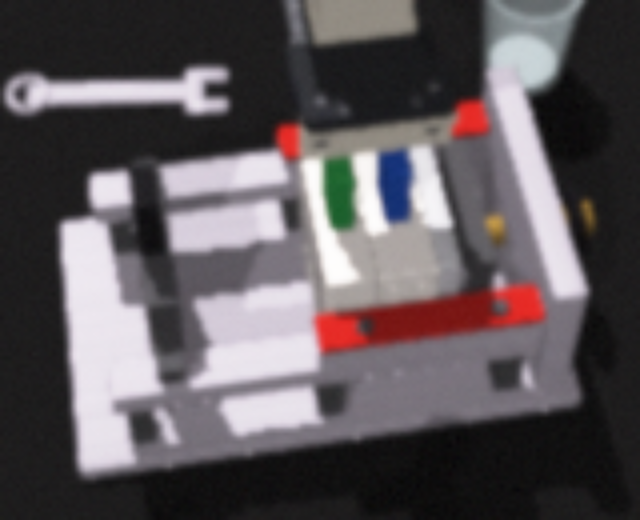

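The frame and plate are loaded and square. Next is the follower, with its tab centre at about (0.4487, -0.195).

>>> {"api": "step_arm", "payload": {"targets": [{"offset":[15,0,0],"twist":[0,0,0],"grip":65},{"offset":[30,0,0],"twist":[0,0,0],"grip":65},{"offset":[35,0,0],"twist":[0,0,0],"grip":65},{"offset":[24,0,0],"twist":[0,0,0],"grip":65},{"offset":[12,0,0],"twist":[0,0,0],"grip":65},{"offset":[0,0,0],"twist":[0,0,0],"grip":65},{"offset":[0,0,0],"twist":[0,0,0],"grip":65}]}}

```text
t: 25.78
tool_pos: [0.4498, -0.1951, 0.2306]
orientation: [-0.037, 3.141, -0.0]
wrist_force: [0.0, -0.2, -0.3]
width: 0.0652
```

Run:
```python
from h import *
st(); c=r.calibration('wrist'); im=r.capture('wrist'); np.save('w12.npy',im); cv2.imwrite('pics/w12.png',cv2.resize(im[130:230,170:340],None,fx=4.5,fy=4.5,interpolation=cv2.INTER_NEAREST)[:,:,::-1])
print(proj('wrist',[.4487,-.1946,.17],c)); togo([.4487,-.195,.129],1.4)
```

```text
t 25.77 pos [ 0.4498 -0.1951  0.2306] R
 [[-1.    -0.024  0.001]
 [-0.024  1.    -0.   ]
 [-0.001 -0.    -1.   ]] F [ 0.  -0.2 -0.3] w 0.0652
[np.float64(253.7), np.float64(202.3)]
tool offset mm [  1.2   0.2 101.6]
tool yaw 1.36 twist z -0.001 offset after twist [  1.2   0.2 101.6]
```

View pics/w12.png

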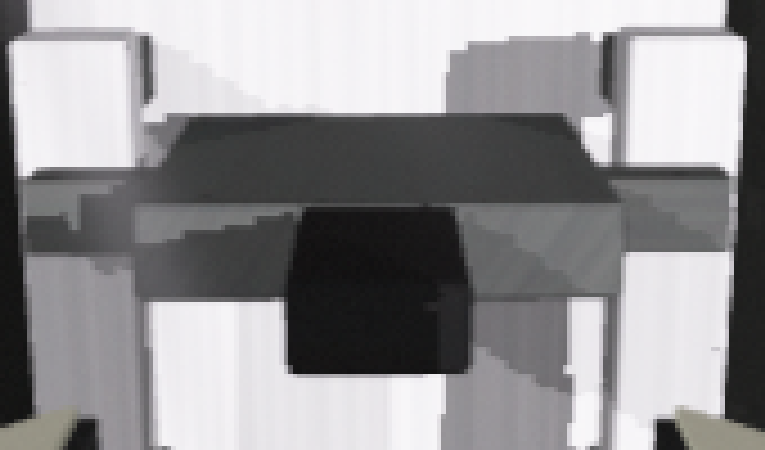

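>>> {"api": "step_arm", "payload": {"targets": [{"offset":[0.5,0,10],"twist":[0,0,0],"grip":62},{"offset":[0,0,25],"twist":[0,0,0],"grip":60},{"offset":[0,0,25],"twist":[0,0,0],"grip":60},{"offset":[0,0,25],"twist":[0,0,0],"grip":60},{"offset":[0,0,12],"twist":[0,0,0],"grip":60},{"offset":[0,0,4],"twist":[0,0,0],"grip":45},{"offset":[0,0,0],"twist":[0,0,0],"grip":20},{"offset":[0,0,0],"twist":[0,0,0],"grip":20},{"offset":[0,0,0],"twist":[0,0,0],"grip":20}], "newtons": 50}}

```text
t: 26.95
tool_pos: [0.449, -0.1948, 0.1303]
orientation: [-0.037, 3.14, 0.001]
wrist_force: [-0.2, 3.0, 3.8]
width: 0.0298
```

>>> {"api": "step_arm", "payload": {"targets": [{"offset":[-3,0,0],"twist":[0,0,0],"grip":20},{"offset":[-5,0,0],"twist":[0,0,0],"grip":20},{"offset":[-5,0,0],"twist":[0,0,0],"grip":20},{"offset":[-5,0,0],"twist":[0,0,0],"grip":20}]}}

```text
t: 27.45
tool_pos: [0.4658, -0.1944, 0.1303]
orientation: [0.037, -3.14, -0.002]
wrist_force: [-7.0, 3.7, 10.9]
width: 0.0296
```

>>> {"api": "step_arm", "payload": {"targets": [{"offset":[-6,0,0],"twist":[0,0,0],"grip":20},{"offset":[-7,0,0],"twist":[0,0,0],"grip":20},{"offset":[-7,0,0],"twist":[0,0,0],"grip":20},{"offset":[-7,0,0],"twist":[0,0,0],"grip":20},{"offset":[-7,0,0],"twist":[0,0,0],"grip":20},{"offset":[-7,0,0],"twist":[0,0,0],"grip":20}]}}

```text
t: 28.2
tool_pos: [0.5069, -0.1932, 0.1303]
orientation: [0.037, -3.14, -0.002]
wrist_force: [-7.0, 4.3, 10.1]
width: 0.0295
```

>>> {"api": "step_arm", "payload": {"targets": [{"offset":[-5,0,0],"twist":[0,0,0],"grip":20},{"offset":[-5,0,0],"twist":[0,0,0],"grip":20},{"offset":[-4,0,0],"twist":[0,0,0],"grip":20},{"offset":[-4,0,0],"twist":[0,0,0],"grip":20},{"offset":[-3,0,0],"twist":[0,0,0],"grip":20}]}}

```text
t: 28.82
tool_pos: [0.528, -0.1926, 0.1303]
orientation: [0.037, -3.14, -0.002]
wrist_force: [-5.7, 4.4, 9.2]
width: 0.0298
```

>>> {"api": "step_arm", "payload": {"targets": [{"offset":[-2,0,0],"twist":[0,0,0],"grip":20},{"offset":[-2,0,0],"twist":[0,0,0],"grip":20},{"offset":[0,0,0],"twist":[0,0,0],"grip":20}]}}

```text
t: 29.2
tool_pos: [0.5322, -0.1925, 0.1303]
orientation: [0.037, -3.141, -0.002]
wrist_force: [-4.1, 4.1, 8.7]
width: 0.0297
```

>>> {"api": "step_arm", "payload": {"targets": [{"offset":[-2,0,0],"twist":[0,0,0],"grip":20},{"offset":[-1.5,0,0],"twist":[0,0,0],"grip":20}]}}

```text
t: 29.45
tool_pos: [0.5346, -0.1924, 0.1303]
orientation: [0.037, -3.139, -0.003]
wrist_force: [-12.3, 6.4, 14.8]
width: 0.0293
```

>>> {"api": "step_arm", "payload": {"targets": [{"offset":[-1.5,0,0],"twist":[0,0,0],"grip":20},{"offset":[-1.5,0,0],"twist":[0,0,0],"grip":20}]}}

```text
t: 29.7
tool_pos: [0.5369, -0.1923, 0.1303]
orientation: [0.037, -3.138, -0.003]
wrist_force: [-13.0, 5.4, 14.4]
width: 0.0294
```

>>> {"api": "step_arm", "payload": {"targets": [{"offset":[-1.5,0,0],"twist":[0,0,0],"grip":20},{"offset":[-1.5,0,0],"twist":[0,0,0],"grip":20}]}}

```text
t: 29.95
tool_pos: [0.5397, -0.1922, 0.1303]
orientation: [0.037, -3.138, -0.003]
wrist_force: [-14.0, 5.8, 15.3]
width: 0.0297
```

>>> {"api": "step_arm", "payload": {"targets": [{"offset":[-1,0,0],"twist":[0,0,0],"grip":20},{"offset":[-0.5,0,0],"twist":[0,0,0],"grip":20}]}}

```text
t: 30.2
tool_pos: [0.5409, -0.1922, 0.1303]
orientation: [0.037, -3.137, -0.003]
wrist_force: [-15.5, 6.3, 18.0]
width: 0.0298
```

>>> {"api": "step_arm", "payload": {"targets": [{"offset":[-0.7,0,0],"twist":[0,0,0],"grip":20},{"offset":[-0.5,0,0],"twist":[0,0,0],"grip":20}]}}

```text
t: 30.45
tool_pos: [0.5409, -0.1922, 0.1303]
orientation: [0.036, -3.135, -0.004]
wrist_force: [-18.3, 7.3, 18.6]
width: 0.0296
```

>>> {"api": "step_arm", "payload": {"targets": [{"offset":[-0.5,0,0],"twist":[0,0,0],"grip":20},{"offset":[-0.5,0,0],"twist":[0,0,0],"grip":20}]}}

```text
t: 30.7
tool_pos: [0.541, -0.1922, 0.1302]
orientation: [0.036, -3.134, -0.005]
wrist_force: [-23.5, 7.3, 24.6]
width: 0.0296
```

The follower stopped at x = 0.541 after about 8 mm of spring travel, and the force rose past 20 N, so it is solid. I'll ease off the load and release.

>>> {"api": "step_arm", "payload": {"targets": [{"offset":[0.7,0,0],"twist":[0,0,0],"grip":20},{"offset":[0.6,0,0],"twist":[0,0,0],"grip":20},{"offset":[0,0,0],"twist":[0,0,0],"grip":20}]}}

```text
t: 31.08
tool_pos: [0.541, -0.1922, 0.1302]
orientation: [0.036, -3.136, -0.004]
wrist_force: [-15.5, 4.9, 18.4]
width: 0.0298
```

Run:
```python
from h import *
st()
for n in ('side','wrist'):
    im=r.capture(n); np.save('end_%s.npy'%n,im)
im=np.load('end_side.npy'); cv2.imwrite('pics/s7.png',cv2.resize(im[200:330,190:350],None,fx=4,fy=4)[:,:,::-1])
```

```text
t 31.07 pos [ 0.541  -0.1922  0.1302] R
 [[-1.    -0.023 -0.006]
 [-0.023  1.     0.002]
 [ 0.005  0.003 -1.   ]] F [-15.5   4.9  18.4] w 0.0298
```

View pics/s7.png

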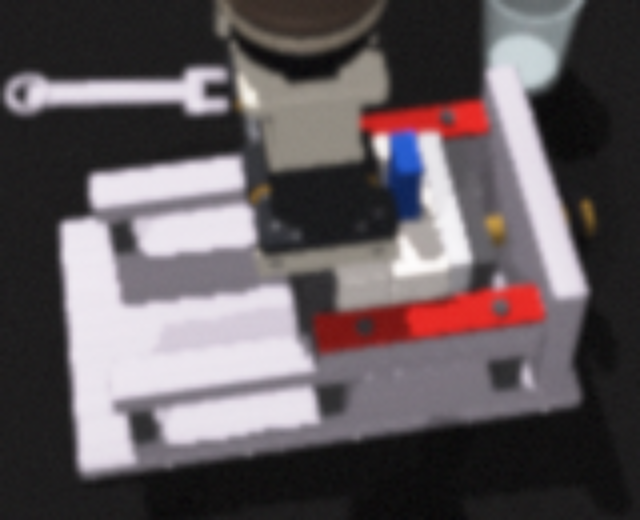

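>>> {"api": "step_arm", "payload": {"targets": [{"offset":[0.7,0,0],"twist":[0,0,0],"grip":20},{"offset":[0.5,0,0],"twist":[0,0,0],"grip":20},{"offset":[0,0,0],"twist":[0,0,0],"grip":20}]}}

```text
t: 31.55
tool_pos: [0.541, -0.1922, 0.1302]
orientation: [0.037, -3.138, -0.003]
wrist_force: [-11.2, 4.5, 13.6]
width: 0.03
```

>>> {"api": "step_arm", "payload": {"targets": [{"offset":[0.8,0,0],"twist":[0,0,0],"grip":20},{"offset":[0.4,0,0],"twist":[0,0,0],"grip":20},{"offset":[0,0,0],"twist":[0,0,0],"grip":20}]}}

```text
t: 31.92
tool_pos: [0.541, -0.1922, 0.1302]
orientation: [0.037, -3.14, -0.002]
wrist_force: [-5.3, 3.6, 9.0]
width: 0.0298
```

>>> {"api": "step_arm", "payload": {"targets": [{"offset":[0.3,0,-0.5],"twist":[0,0,0],"grip":20},{"offset":[0,0,0],"twist":[0,0,0],"grip":40},{"offset":[0,0,0],"twist":[0,0,0],"grip":60},{"offset":[0,0,0],"twist":[0,0,0],"grip":60}]}}

```text
t: 32.42
tool_pos: [0.5419, -0.1934, 0.1302]
orientation: [-0.036, 3.141, -0.001]
wrist_force: [0.3, -1.0, 0.3]
width: 0.0554
```

>>> {"api": "step_arm", "payload": {"targets": [{"offset":[0,0,-15],"twist":[0,0,0],"grip":60},{"offset":[0,0,-30],"twist":[0,0,0],"grip":60},{"offset":[0,0,-35],"twist":[0,0,0],"grip":60},{"offset":[0,0,-20],"twist":[0,0,0],"grip":60},{"offset":[30,0,-10],"twist":[0,0,0],"grip":60},{"offset":[30,0,0],"twist":[0,0,0],"grip":60},{"offset":[0,0,0],"twist":[0,0,0],"grip":60},{"offset":[0,0,0],"twist":[0,0,0],"grip":60}]}}

```text
t: 33.42
tool_pos: [0.4825, -0.1945, 0.2409]
orientation: [-0.037, 3.14, -0.0]
wrist_force: [-0.5, 0.3, -0.5]
width: 0.0597
```

Run:
```python
from h import *
st()
im=r.capture('side'); cv2.imwrite('pics/s8.png',cv2.resize(im[110:330,180:350],None,fx=2.7,fy=2.7)[:,:,::-1])
cv2.imwrite('pics/s8c.png',cv2.resize(im[200:330,190:350],None,fx=4,fy=4)[:,:,::-1])
cap('top','t8.png'); cap('wrist','w13.png')
```

```text
t 33.42 pos [ 0.4825 -0.1945  0.2409] R
 [[-1.    -0.023  0.002]
 [-0.023  1.    -0.   ]
 [-0.002 -0.    -1.   ]] F [-0.5  0.3 -0.5] w 0.0597
```

View pics/s8c.png

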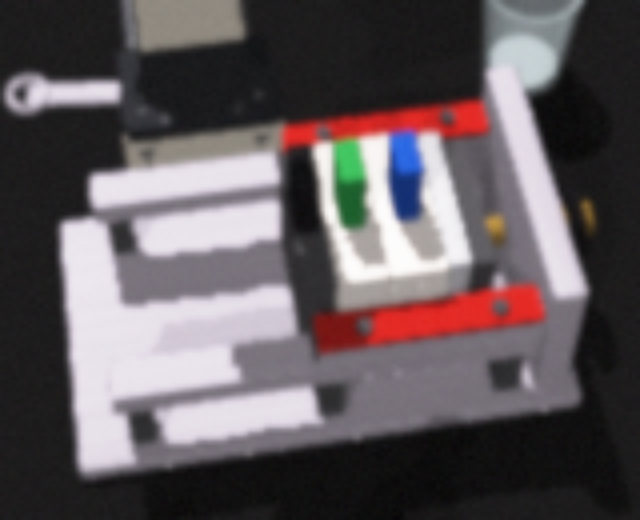

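View pics/t8.png

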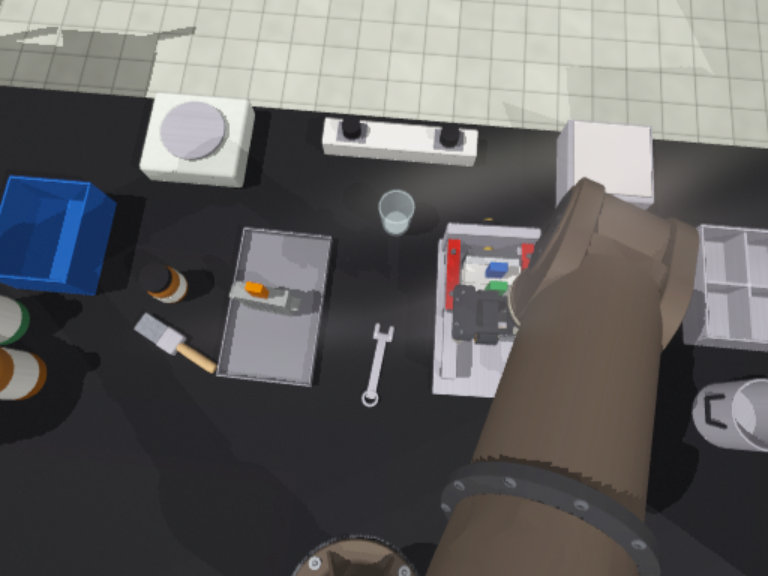

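View pics/w13.png

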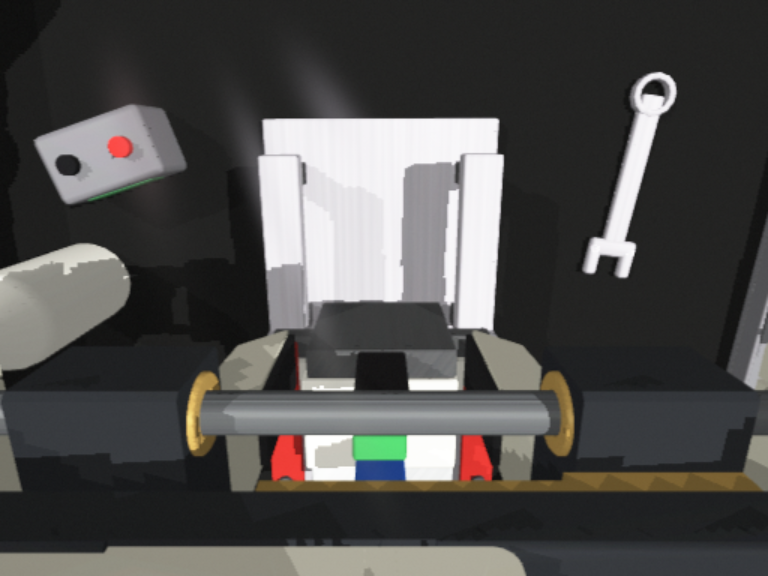

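Run:
```python
from h import *
print(r.job_done()); st()
```

```text
the job is handed in; nothing more can be done
None
the job is handed in; nothing more can be done
```

The press is loaded and clamped, and I handed the job in at about 33.6 s of the 72 s allowed. The blue-tabbed frame went in first against the sprung plate, then the green-tabbed plate against the frame. I then pushed the follower in after them.

- **Clamping:** The force stepped up when the follower met the stack at about x = 0.533. After about 8 mm more it stopped dead at x = 0.541 while the force rose from 15.5 N to 23.5 N, so I take the sprung plate to be fully home. That 23.5 N is a little past the 20 N at which everything is solid.
- **Release:** The follower did not move back while I eased off the load. The gripper then let go and moved clear, and the wrist force read about 0.
- **Last pictures:** The stack stands square under the red strips. The orange-tabbed spare is still in the tray, and none of the other things look moved, though the arm hid some from the top camera.

**Checks that were weaker or disagreed:**
- The sprung plate was hidden behind the frame, so "fully home" rests on force and position only.
- Judged from where the frame first touched the sprung plate, the travel comes out nearer 7 mm, within about 1 mm of measuring error.
- The top and wrist cameras differed by about 3 mm on the press centreline. I used the wrist value, and both plates went in with hardly any side force.

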